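# Spring the packing drawer and pile the plates in it

### The arm

A 6-joint arm with a two-finger parallel gripper is mounted at the origin on the work surface. World frame = base frame: x ahead of the robot, y to its left, z up, the work surface at z = 0. Lengths are in mm, angles in rad, forces in N, time in s.
With the tool pointing down it reaches from about 350 to 975 mm from the base axis. Payload 7.1 kg.
Tool frame: the origin (TCP) lies between the finger pads; the fingertips stand 19 mm ahead of it and the grasp point (between the pads) is the TCP; z points along the fingers, y is the line along which they close (so a half turn about z gives the same grasp; the last joint's range is limited). The gripper opens to 88 mm and grips with 3 to 60 N. Pads are 20 mm wide; open, the fingers measure 115 mm over their backs; the gripper's body (75 mm by 178 mm) begins 61 mm behind the grasp point.
Start: joints at [1.126, 0.423, 1.63, -0, 1.089, -0.019], TCP at [258.123, 569.19, 241.675] pointing down, gripper open.
Joint ranges: [-3, 3], [-0.9, 2.11], [0.09, 2.58], [-1.31, 4.45], [0.11, 2.69], [-2.54, 2.54]. Speed limits (rad/s): [2.39, 2.39, 3.01, 3.14, 3.14, 3.14].

### API

Orientations are given as a rotation vector (axis times angle).
In Python, from workcell import ctrl gives the robot as it stands.
- The arm moves only by the tool arm_command, never from a script. Its argument "series" is a list of rows, each an object with "linear": the shift along the tool's x, y, z in m, a list of three; "turn": the turn about the tool's z in rad. A call has 1 to 10 rows; each row shifts and turns the commanded pose from where the row before left it, along the tool's axes as they then stand; what a row does not reach is not made up. A row lasts 1/10 s, in which the tool goes at most 50 mm and 8.59 degrees, less where a joint would pass 70% of its speed; a pose out of reach is approached as far as the arm can. A call with a gripper value outside its range is refused whole. "jaw" is the opening, from -1 (shut) to 1 (fully open), set as the call begins (left out, the last holds). The fingers move at their own pace and stop on an object; the grip force is fixed at half the most. Time passes only in rows, so rows that do not move let the fingers close. It gives the time, the measured TCP pose, the force, the opening and the grip force at its end, in the units of the state.
- ctrl.get_obs(): the state, without advancing time (a new reading comes with each control period).
- ctrl.get_image(name): name is "scene" or "top" or "wrist"; returns a dict with "frame" (384x512x3 uint8, blue, green, red), "fx", "fy", "cx", "cy" (pixels), "rvec" (rotation vector, rad) and "tvec" (3), from world to camera coordinates, as OpenCV has them. Camera axes: x right, y down, z forward; pixel columns grow to the right and rows downward; lengths in mm; the calibration is good to about 2 mm. A picture is of the moment at which its call begins. There is no depth.
- ctrl.close_job(): hands the job in; it is judged then, once.
The state is a dict: "t": time; "qpos": joint angles; "qvel": joint speeds; "joint_torque": joint torques, N m; "ee_pos": TCP position; "orientation": TCP orientation; "ft_force": force on the tool from outside, world axes, zero at the start; "moment": the same for the moment, N m; "width": finger opening in mm; "grasp_force": force on a finger pad.
Only numpy, scipy, OpenCV 4.12 (cv2) and the standard library are available. Lean on these libraries where they do the work, as an engineer would, in place of code of your own. Each camera call takes 0.05 s, during which the arm holds its last target. There are 200 camera calls.

### The job

Push the red-handled rod down through the yellow-ringed hole in the green unit to trip the hidden latch, so that the drawer springs out, and stand the rod back in its block. Pile all the I-shaped aluminium packing plates that are lying about, flat, in one square, well aligned stack (bar over bar) around the middle of the drawer floor, and leave the drawer fully out. Do not disturb the tool holder, the wooden block or the wrench.

Things in the scene. Friction and masses are not known exactly. Their poses are not given: they have to be found in the camera images.
- hole (a point): Centre of the mouth of the access hole (20 mm across, yellow ring) in the top face, 85 above the bench, of the fixed green drawer unit (200 deep x 230 wide). Axes: x from the drawer's front to the unit's back, y across, z up. The unit's front face is 40 mm to -x of it, the unit's middle 90 mm to -y. The hidden latch head is 18 mm below it.
- latch (a joint): How far the hidden latch head is pressed straight down, m: 0 at rest, 0.014 at its stop; frees the drawer at about 0.008. Its spring takes 4 N at first, 8 N at the stop, and returns it. Only something thinner than the hole reaches it.
- drawer (a joint): How far the drawer stands out, m: 0 shut (held by the latch), 0.17 fully out. Once the latch is pressed a spring drives it out in about a second, along -x of point hole (towards the robot), and holds it out with about 7 N. Keep the 180 mm before the unit's front clear.
- drawer_floor (a point): On top of the drawer's steel floor, moving with it; drawer out: middle of the exposed floor, 85 mm in front of the unit's front, 12 above the bench. Axes as point hole. Clear floor: 85 mm to -x (front panel, top 44 above the bench), 85 to +x (the unit), 78 to either y (lips 5 above the floor).
- rod: Loose release rod, 120 g: steel shank 10 mm across, 95 long, rounded end, under a red square handle 24 x 24 x 60 high. Origin at the shank's lower end; z up the rod; the handle spans z = 95 to 155, its flat sides face x and y. Starts standing in its block, the handle's underside on the block's top.
- rod_tip (a point): The lower end of the rod's shank (same point as the rod's origin).
- stand_hole (a point): Centre of the mouth of the hole (17 mm across, 100 deep) in the top of the fixed dark steel block, 65 x 65 x 100 high, in which the rod stands. z up. With the rod home its tip is 95 mm below this point.
- plate1: I-shaped packing plate, bare aluminium, 16 thick, about 320 g, 100 x 100 overall: two bars 24 (x) x 100 (y) at its x ends, joined by a waist 52 long (x) and 52 wide (y), whose notches on both y sides take the fingers; a dark round mark on each bar. Origin: centre of the underside, z up. Starts flat on the bench. May be absent (None); three to five are there.
- plate2: I-shaped packing plate, bare aluminium, 16 thick, about 320 g, 100 x 100 overall: two bars 24 (x) x 100 (y) at its x ends, joined by a waist 52 long (x) and 52 wide (y), whose notches on both y sides take the fingers; a dark round mark on each bar. Origin: centre of the underside, z up. Starts flat on the bench. May be absent (None); three to five are there.
- plate3: I-shaped packing plate, bare aluminium, 16 thick, about 320 g, 100 x 100 overall: two bars 24 (x) x 100 (y) at its x ends, joined by a waist 52 long (x) and 52 wide (y), whose notches on both y sides take the fingers; a dark round mark on each bar. Origin: centre of the underside, z up. Starts flat on the bench. May be absent (None); three to five are there.
- plate4: I-shaped packing plate, bare aluminium, 16 thick, about 320 g, 100 x 100 overall: two bars 24 (x) x 100 (y) at its x ends, joined by a waist 52 long (x) and 52 wide (y), whose notches on both y sides take the fingers; a dark round mark on each bar. Origin: centre of the underside, z up. Starts flat on the bench. May be absent (None); three to five are there.
- plate5: I-shaped packing plate, bare aluminium, 16 thick, about 320 g, 100 x 100 overall: two bars 24 (x) x 100 (y) at its x ends, joined by a waist 52 long (x) and 52 wide (y), whose notches on both y sides take the fingers; a dark round mark on each bar. Origin: centre of the underside, z up. Starts flat on the bench. May be absent (None); three to five are there.
- holder: Bystander: steel taper tool holder standing on the bench, 62 across, 120 high, origin at the centre of its foot.
- wood: Bystander: wooden block 160 (x) x 60 x 50 high, origin at the centre of its underside.
- wrench: Bystander: open-ended wrench about 200 long, lying on the bench along its x.
Mind the look-alikes: they are no part of the job. What is shaped like the plate2 but turquoise is not meant.

How it is judged:
By the outcome, as a careful person would: the job done as asked, in the order asked, and still so for the second after the job is handed in, with the robot touching nothing.
Of plate1, plate2, plate3, plate4, plate5 only 3 to 5 are there at a start; the rules pass over those that are not, and their reading is None.
At some moment in a run one of plate1, plate2, plate3, plate4, plate5 may be knocked a few centimetres aside while the robot is not near it.
It also fails if it takes over 210 s, if anything falls off the work surface, if the arm or the gripper's body presses on something with over 40 N, if the wrist force passes 120 N, or if a joint passes its speed limit or range.

## Working session

There is one attempt and no reset: what is moved stays moved. The work goes in short steps, Python scripts to look and compute and a tool call to move; the robot and the scene stay as the last step left them, time stands still between calls to the robot, and variables do not carry over. Pictures are saved under pics/ and viewed, at most 14 in all, crops included, and the job is handed in when it is done.

Besides the shell and the picture viewer there is one more tool, called after "Emit:" by a JSON object that holds its "method" and its "body". arm_command: Moves the arm, as the interface text tells. Its arguments: {"type":"object","properties":{"series":{"type":"array"},"jaw":{"type":"number"}},"required":["series"]}

```bash
mkdir -p pics; ls; cat > h.py <<'E'
import numpy as np, cv2, json
from scipy.spatial.transform import Rotation as R
from workcell import ctrl
def shot(name, tag):
    im=ctrl.get_image(name); cv2.imwrite(f'pics/{tag}.png',im['frame'])
    np.savez(f'pics/{tag}.npz',**{k:np.asarray(v) for k,v in im.items()}); return im
def load(tag): return dict(np.load(f'pics/{tag}.npz'))
def ray(im,u,v):
    Rm=cv2.Rodrigues(np.float64(im['rvec']))[0]; t=np.float64(im['tvec']).ravel()
    d=Rm.T@np.array([(u-im['cx'])/im['fx'],(v-im['cy'])/im['fy'],1]); return -Rm.T@t,d
def px2w(im,u,v,z):
    o,d=ray(im,u,v); return o+d*(z-o[2])/d[2]
def w2px(im,p):
    K=np.array([[im['fx'],0,im['cx']],[0,im['fy'],im['cy']],[0,0,1]],float)
    return cv2.projectPoints(np.float64(p).reshape(-1,3),np.float64(im['rvec']),np.float64(im['tvec']),K,None)[0].reshape(-1,2)
def crop(tag,out,x0,y0,x1,y1,s):
    f=load(tag)['frame'][y0:y1,x0:x1]; cv2.imwrite(f'pics/{out}.png',cv2.resize(f,None,fx=s,fy=s,interpolation=cv2.INTER_CUBIC))
E
python3 - <<'E'
from h import *
o=ctrl.get_obs(); print(o)
a=shot('top','top0'); b=shot('scene','scene0')
for im in (a,b): print({k:v for k,v in im.items() if k!='frame'}, ray(im,256,192)[0])
cv2.imwrite('pics/t0big.png',cv2.resize(a['frame'],(800,600),interpolation=cv2.INTER_CUBIC))
cv2.imwrite('pics/s0big.png',cv2.resize(b['frame'],(800,600),interpolation=cv2.INTER_CUBIC))
E
```

```text
pics
{'t': 0.0, 'qpos': array([ 1.12600378e+00,  4.23794673e-01,  1.63070203e+00, -3.79394204e-05,
        1.08860045e+00, -1.89933911e-02]), 'qvel': array([-1.22157817e-03, -5.87576821e-05,  1.07127104e-03, -1.50508758e-03,
       -1.06236152e-03,  2.38674817e-04]), 'joint_torque': array([ 2.45989846e-03, -5.44618571e+01, -2.73673224e+01,  6.45485125e-02,
        2.26796960e-02, -1.15737125e-04]), 'ee_pos': array([257.907165  , 568.71885791, 240.92577822]), 'orientation': array([-6.63709112e-01, -3.07036192e+00,  2.31189844e-03]), 'ft_force': array([ 0.54874086, -0.43178486, -0.42597643]), 'moment': array([0.07055832, 0.00875961, 0.0216066 ]), 'grasp_force': 0.0, 'width': 87.87641880236225}
{'fx': 365.4263824241597, 'fy': 365.4263824241597, 'cx': 257.04232736974177, 'cy': 187.57178146069134, 'rvec': array([ 2.123435  , -2.15201801,  0.18911073]), 'tvec': array([  14.81464662,  536.17862416, 1302.30356491])} [ 311.39659308   20.83232412 1373.42627833]
{'fx': 424.5218038101369, 'fy': 424.5218038101369, 'cx': 256.9130624234415, 'cy': 194.31039510362166, 'rvec': array([ 1.68347881,  1.54177135, -0.82336921]), 'tvec': array([ -71.11776464, -200.13121531, 1722.35077666])} [1545.49620247  -70.08395909  786.21381599]
```

View pics/t0big.png

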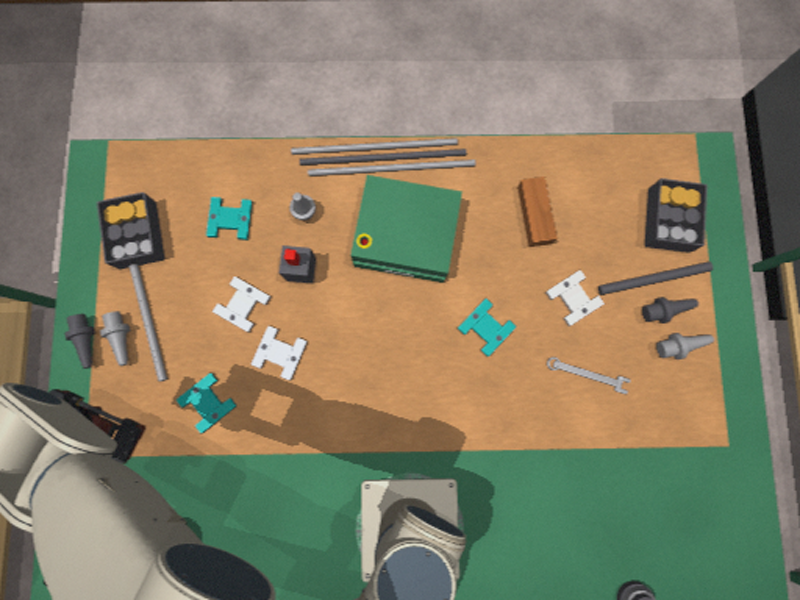

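View pics/s0big.png

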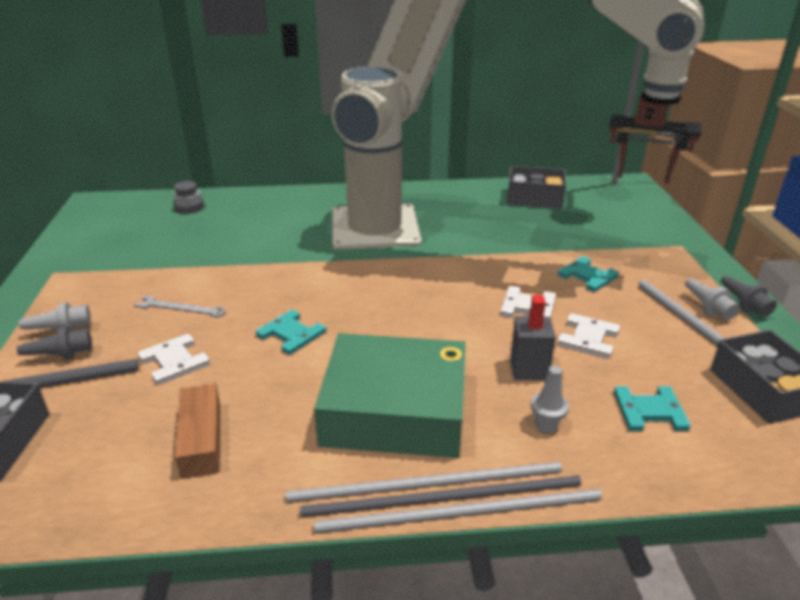

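The top view (800 px scale) shows three silver plates at (241,304), (279,353) and (575,297). The rod is at (291,256), the ring at (364,241), and there are three turquoise decoys. The scene view agrees and shows no further silver plates.

```bash
cat >> h.py <<'E'
from scipy.optimize import minimize
S=0.5 # mm per pixel of the rectified patch
def rect(im,c,z,half=90):
    n=int(2*half/S); w=np.array([[c[0]-half,c[1]-half,z],[c[0]+half,c[1]-half,z],[c[0]+half,c[1]+half,z],[c[0]-half,c[1]+half,z]])
    H=cv2.getPerspectiveTransform(w2px(im,w).astype(np.float32),np.float32([[0,0],[n,0],[n,n],[0,n]]))
    return cv2.warpPerspective(im['frame'],H,(n,n),flags=cv2.INTER_CUBIC)  # col ~ x, row ~ y
def fit_plate(im,u,v,z=16,half=90):
    c=px2w(im,u,v,z)[:2]; p=rect(im,c,z,half).astype(int)
    m=((p.min(2)>140)&(p.max(2)-p.min(2)<45)).astype(np.uint8)
    n,l,st,ce=cv2.connectedComponentsWithStats(m); k=1+np.argmax(st[1:,4]); m=(l==k).astype(np.uint8)
    m=cv2.morphologyEx(m,cv2.MORPH_CLOSE,np.ones((17,17))); g=cv2.GaussianBlur(m.astype(np.float32),(0,0),3)
    ax=(np.arange(p.shape[0])+.5)*S-half; X,Y=np.meshgrid(ax,ax)
    def cost(q):
        co,s=np.cos(q[2]),np.sin(q[2]); a=co*(X-q[0])+s*(Y-q[1]); b=-s*(X-q[0])+co*(Y-q[1])
        t=((abs(a)<50)&(abs(b)<50)&((abs(a)>26)|(abs(b)<26))).astype(np.float32)
        return float(((cv2.GaussianBlur(t,(0,0),3)-g)**2).sum())
    c0=(ce[k]+.5)*S-half
    best=min((minimize(cost,[*c0,th],method='Nelder-Mead',options=dict(initial_simplex=np.array([[*c0,th],[c0[0]+4,c0[1],th],[c0[0],c0[1]+4,th],[*c0,th+.15]]),xatol=.05,fatol=1)) for th in np.arange(-1.5,1.6,.26)),key=lambda r:r.fun)
    th=(best.x[2]+np.pi/2)%np.pi-np.pi/2
    return c+best.x[:2],th,m.sum()*S*S,best.fun
E
python3 - <<'E'
from h import *
im=load('top0'); k=1/1.5625
for u,v in ((241,304),(279,353),(575,297)):
    c,th,A,f=fit_plate(im,u*k,v*k); print('plate',c.round(1),round(th,3),'area',A,'(7504)',round(f))
hs=cv2.cvtColor(im['frame'],cv2.COLOR_BGR2HSV)
def cen(m,box):
    x0,y0,x1,y1=[int(q*k) for q in box]; ys,xs=np.nonzero(m[y0:y1,x0:x1]); return xs.mean()+x0,ys.mean()+y0,len(xs)
ye=(hs[...,0]>20)&(hs[...,0]<36)&(hs[...,1]>150)
u,v,n=cen(ye,(345,225,385,260)); print('hole',px2w(im,u,v,85),n)
rd=((hs[...,0]<8)|(hs[...,0]>172))&(hs[...,1]>150)
u,v,n=cen(rd,(270,235,320,290)); print('red',u,v,n,px2w(im,u,v,160),px2w(im,u,v,130))
a=cv2.resize(im['frame'][105:190,218:303],(400,400),interpolation=cv2.INTER_CUBIC)
b=cv2.resize(im['frame'][145:190,170:215],(400,400),interpolation=cv2.INTER_CUBIC)
cv2.imwrite('pics/c1.png',np.hstack([a,b]))
E
```

```text
plate [521.7 394.8] -0.528 area 7753.25 (7504) 218
plate [403.6 301.7] 1.175 area 7811.0 (7504) 246
plate [ 527.1 -409.8] 0.554 area 7736.25 (7504) 234
hole [654.55777071  94.72787798  85.        ] 45
red 186.35443037974684 164.13924050632912 79 [600.71879794 247.97393971 160.        ] [607.871821   253.58964837 130.        ]
```

View pics/c1.png

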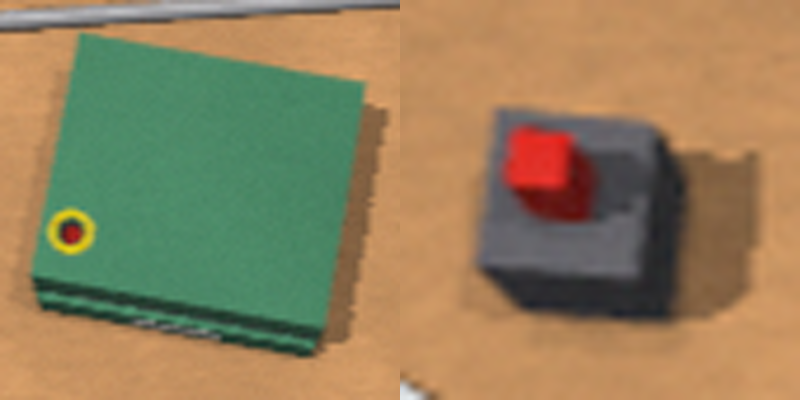

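The crops show the green unit's top corners at (80,34), (364,83), (321,327) and (34,277). The right crop shows the block top at (97,107), (265,128), (240,277) and (82,265), with the red handle top centred at (140,158).

```bash
python3 - <<'E'
from h import *
im=load('top0')
s=85/400
P=np.array([px2w(im,218+u*s-.5,105+v*s-.5,85)[:2] for u,v in ((80,34),(364,83),(321,327),(34,277))]); print(P.round(1))
d=lambda i,j:(np.linalg.norm(P[i]-P[j]).round(1),np.arctan2(*(P[i]-P[j])[::-1]).round(4))
print('depth200',d(0,3),d(1,2),'width230',d(0,1),d(3,2),'centre',P.mean(0))
h=np.array([654.6,94.7])
for y in (-.17,-.18,-.19,-.2,-.21):
    ex=np.array([np.cos(y),np.sin(y)]);ey=np.array([-ex[1],ex[0]]); print(y,'centre pred',h+ex*60-ey*90)
s=45/400
Q=np.array([px2w(im,170+u*s-.5,145+v*s-.5,100)[:2] for u,v in ((97,107),(265,128),(240,277),(82,265))]);print('block',Q.round(1),Q.mean(0))
T=np.array([px2w(im,170+u*s-.5,145+v*s-.5,160)[:2] for u,v in ((118,127),(172,133),(163,190),(106,184))]);print('handle',T.round(1),T.mean(0),[np.arctan2(*(T[i]-T[j])[::-1]).round(3) for i,j in ((0,3),(1,2),(0,1),(3,2))])
o=ctrl.get_obs(); print(R.from_rotvec(o['orientation']).as_matrix().round(3))
E
```

```text
[[ 815.6   87.6]
 [ 772.7 -134.9]
 [ 577.9  -95.9]
 [ 619.8  123.6]]
depth200 (np.float64(199.1), np.float64(-0.182)) (np.float64(198.7), np.float64(-0.1977)) width230 (np.float64(226.6), np.float64(1.3805)) (np.float64(223.5), np.float64(1.382)) centre [696.49349075  -4.91742592]
-0.17 centre pred [698.5086746   -4.15356997]
-0.18 centre pred [697.51795996  -4.58770676]
-0.19 centre pred [696.52295356  -5.01191486]
-0.2 centre pred [695.5237549   -5.42615185]
-0.21 centre pred [694.5204639   -5.83037632]
block [[643.2 281. ]
 [633.7 213.3]
 [572.6 222.5]
 [578.3 285.6]] [606.95586628 250.57013954]
handle [[619.6 260.5]
 [617.  239.8]
 [594.6 242.8]
 [597.2 264.6]] [607.09304027 251.93520923] [np.float64(-0.183), np.float64(-0.136), np.float64(1.445), np.float64(1.451)]
[[-0.911  0.413 -0.001]
 [ 0.413  0.911 -0.001]
 [ 0.    -0.001 -1.   ]]
```

```bash
cat >> h.py <<'E'
def go(x,y,z,psi):
    o=ctrl.get_obs(); M=R.from_rotvec(o['orientation']).as_matrix(); p0=np.arctan2(M[1,0],M[0,0])
    turn=-((psi-p0+np.pi)%(2*np.pi)-np.pi); d=np.array([x,y,z])-o['ee_pos']
    c,s=np.cos(psi),np.sin(psi); L=np.array([c*d[0]+s*d[1],s*d[0]-c*d[1],-d[2]])
    q6=np.arctan2(y,x)+np.pi/2-psi
    print('t',o['t'].__round__(2),'pos',o['ee_pos'].round(1),'psi',p0.round(4),'TURN',turn.round(4),'rows',np.ceil(abs(turn)/.15),'LIN m',(L/1000).round(4),'rows',np.ceil(np.linalg.norm(L)/50),'q6~',round(q6,2),'F',o['ft_force'].round(1),'w',round(o['width'],1))
E
python3 -c "
from h import *
go(607,251,240,3.0)"
```

```text
t 0.1 pos [257.9 568.8 241. ] psi 2.7158 TURN -0.2842 rows 2.0 LIN m [-0.3904 -0.2654  0.001 ] rows 10.0 q6~ -1.04 F [ 0.5 -0.1  0.6] w 87.6
```

Emit:
{"method": "arm_command", "body": {"series": [{"linear": [0,0,0],"turn": -0.142},{"linear": [0,0,0],"turn": -0.142}], "jaw": 1}}

```text
t: 0.3
ee_pos: [258.0, 568.9, 241.2]
orientation: [-0.214, -3.134, 0.001]
ft_force: [-0.8, -0.3, -0.4]
width: 87.6
grasp_force: 0.0
```

Emit:
{"method": "arm_command", "body": {"series": [{"linear": [-0.039,-0.0265,0],"turn": 0},{"linear": [-0.039,-0.0265,0],"turn": 0},{"linear": [-0.039,-0.0265,0],"turn": 0},{"linear": [-0.039,-0.0265,0],"turn": 0},{"linear": [-0.039,-0.0265,0],"turn": 0},{"linear": [-0.039,-0.0265,0],"turn": 0},{"linear": [-0.039,-0.0265,0],"turn": 0},{"linear": [-0.039,-0.0265,0],"turn": 0},{"linear": [-0.039,-0.0265,0],"turn": 0},{"linear": [-0.039,-0.0265,0],"turn": 0}]}}

```text
t: 1.3
ee_pos: [607.8, 250.1, 241.3]
orientation: [-0.223, -3.133, 0.0]
ft_force: [-0.6, 0.4, -0.1]
width: 87.8
grasp_force: 0.0
```

Emit:
{"method": "arm_command", "body": {"series": [{"linear": [0,0,0],"turn": 0},{"linear": [0,0,0],"turn": 0},{"linear": [0,0,0],"turn": 0}]}}

```text
t: 1.6
ee_pos: [605.8, 252.2, 241.2]
orientation: [-0.222, -3.132, 0.0]
ft_force: [0.3, -0.7, 0.2]
width: 87.6
grasp_force: 0.0
```

```bash
python3 - <<'E'
from h import *
go(607,251,135,3.0)
im=shot('wrist','w1'); print(ray(im,256,192), w2px(im,[[607,251,160],[607,251,100],[654.6,94.7,85]]))
crop('w1','w1b',0,0,512,384,1.5)
E
```

```text
t 1.6 pos [605.8 252.2 241.2] psi 3.0003 TURN 0.0003 rows 1.0 LIN m [-0.0014 -0.0011  0.1062] rows 3.0 q6~ -1.04 F [ 0.3 -0.7  0.2] w 87.6
(array([528.85450488, 263.1555445 , 383.3380124 ]), array([ 0.27854829, -0.03330766, -0.95986244])) [[252.78056067 209.08239398]
 [253.02843703 188.31469441]
 [115.61605847 246.52364517]]
```

View pics/w1b.png

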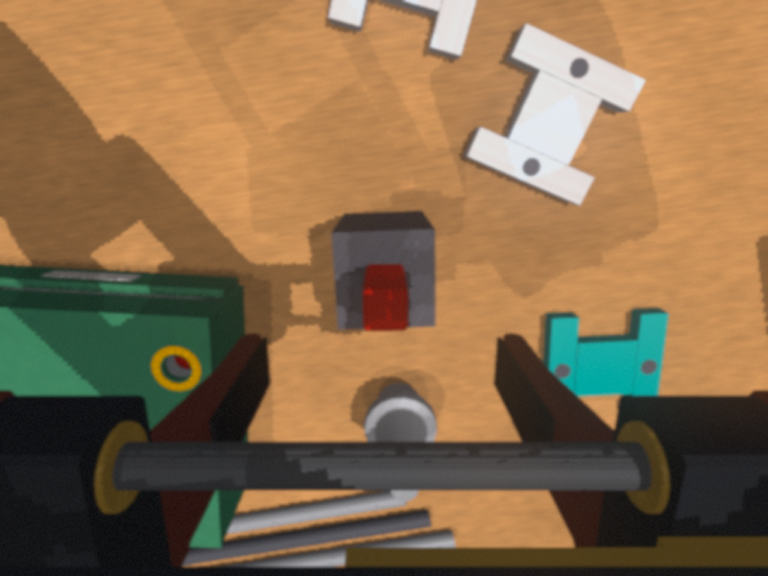

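The wrist view shows the handle top at (385,313) and the block centred at (384,279), about 2 to 3 mm further to +y than my estimate. The ring is at (176,368), about +1.5 mm in y. I'll descend and grip at y≈253.

Emit:
{"method": "arm_command", "body": {"series": [{"linear": [-0.001,0.001,0.03],"turn": 0},{"linear": [0,0,0.03],"turn": 0},{"linear": [0,0,0.03],"turn": 0},{"linear": [0,0,0.016],"turn": 0},{"linear": [0,0,0],"turn": 0},{"linear": [0,0,0],"turn": 0}]}}

```text
t: 2.25
ee_pos: [608.0, 253.4, 136.4]
orientation: [0.221, 3.133, 0.0]
ft_force: [-1.2, -0.8, -0.2]
width: 87.6
grasp_force: 0.0
```

Emit:
{"method": "arm_command", "body": {"series": [{"linear": [0,0,0],"turn": 0},{"linear": [0,0,0],"turn": 0},{"linear": [0,0,0],"turn": 0},{"linear": [0,0,0],"turn": 0},{"linear": [0,0,0],"turn": 0},{"linear": [0,0,0],"turn": 0},{"linear": [0,0,0],"turn": 0},{"linear": [0,0,0],"turn": 0}], "jaw": -1}}

```text
t: 3.05
ee_pos: [607.9, 252.6, 135.6]
orientation: [-0.223, -3.134, 0.0]
ft_force: [0.8, 0.6, 0.0]
width: 27.0
grasp_force: 0.0
```

Emit:
{"method": "arm_command", "body": {"series": [{"linear": [0,0,0],"turn": 0},{"linear": [0,0,0],"turn": 0},{"linear": [0,0,0],"turn": 0}]}}

```text
t: 3.35
ee_pos: [607.9, 252.6, 135.6]
orientation: [0.223, 3.134, 0.0]
ft_force: [0.6, 0.3, -0.4]
width: 24.0
grasp_force: 30.0
```

Emit:
{"method": "arm_command", "body": {"series": [{"linear": [0,0,-0.01],"turn": 0},{"linear": [0,0,-0.025],"turn": 0},{"linear": [0,0,-0.025],"turn": 0},{"linear": [0,0,-0.025],"turn": 0},{"linear": [0,0,-0.025],"turn": 0},{"linear": [0,0,-0.01],"turn": 0},{"linear": [0,0,0],"turn": 0},{"linear": [0,0,0],"turn": 0}]}}

```text
t: 4.15
ee_pos: [607.3, 252.3, 254.8]
orientation: [-0.222, -3.133, 0.001]
ft_force: [-0.3, 0.5, -1.5]
width: 23.9
grasp_force: 30.0
```

```bash
python3 - <<'E'
from h import *
go(654.6,95.5,251,3.0)
E
```

```text
t 4.15 pos [607.3 252.3 254.8] psi 2.9998 TURN -0.0002 rows 1.0 LIN m [-0.0689 -0.1486  0.0038] rows 4.0 q6~ -1.28 F [-0.3  0.5 -1.5] w 23.9
```

Emit:
{"method": "arm_command", "body": {"series": [{"linear": [-0.014,-0.03,0],"turn": 0},{"linear": [-0.014,-0.03,0],"turn": 0},{"linear": [-0.014,-0.03,0],"turn": 0},{"linear": [-0.014,-0.03,0],"turn": 0},{"linear": [-0.013,-0.0286,0],"turn": 0},{"linear": [0,0,0.02],"turn": 0},{"linear": [0,0,0],"turn": 0},{"linear": [0,0,0],"turn": 0}]}}

```text
t: 4.95
ee_pos: [654.2, 95.8, 234.1]
orientation: [-0.222, -3.13, 0.001]
ft_force: [0.2, 0.6, -0.4]
width: 23.8
grasp_force: 30.0
```

```bash
python3 - <<'E'
from h import *
go(654.6,95.5,226,3.0)
im=shot('wrist','w2'); o=ctrl.get_obs()['ee_pos']
print(w2px(im,[[654.6,95.5,85],o-[0,0,130.6],o-[0,0,35]]))
crop('w2','w2b',156,120,356,270,4)
E
```

```text
t 4.95 pos [654.2  95.8 234.1] psi 2.9998 TURN -0.0002 rows 1.0 LIN m [-0.0005 -0.0002  0.0081] rows 1.0 q6~ -1.28 F [ 0.2  0.6 -0.4] w 23.8
[[253.96231639 185.57878812]
 [254.69153474 190.99697057]
 [254.93181733 232.94400665]]
```

View pics/w2b.png

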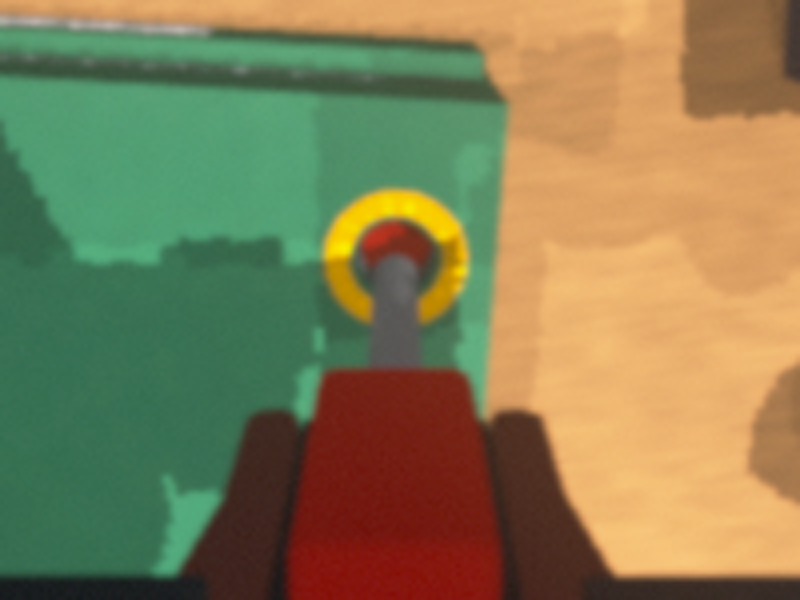

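The ring is centred at crop (396,257) and the rod tip lines up with it to within about 1 mm, inside the 5 mm slack. I'll press down.

Emit:
{"method": "arm_command", "body": {"series": [{"linear": [0,0,0.01],"turn": 0},{"linear": [0,0,0.01],"turn": 0},{"linear": [0,0,0.01],"turn": 0},{"linear": [0,0,0.006],"turn": 0},{"linear": [0,0,0.006],"turn": 0},{"linear": [0,0,0.004],"turn": 0},{"linear": [0,0,0.002],"turn": 0},{"linear": [0,0,0],"turn": 0},{"linear": [0,0,0],"turn": 0}]}}

```text
t: 5.9
ee_pos: [655.0, 95.8, 188.0]
orientation: [-0.222, -3.133, -0.0]
ft_force: [-3.0, 0.9, 5.9]
width: 24.2
grasp_force: 30.0
```

Emit:
{"method": "arm_command", "body": {"series": [{"linear": [0,0,0],"turn": 0},{"linear": [0,0,0],"turn": 0},{"linear": [0,0,0],"turn": 0},{"linear": [0,0,0],"turn": 0},{"linear": [0,0,0],"turn": 0},{"linear": [0,0,0],"turn": 0},{"linear": [0,0,0],"turn": 0},{"linear": [0,0,0],"turn": 0},{"linear": [0,0,0],"turn": 0},{"linear": [0,0,0],"turn": 0}]}}

```text
t: 6.9
ee_pos: [654.9, 95.8, 187.8]
orientation: [-0.223, -3.133, -0.0]
ft_force: [-2.8, 0.1, 4.3]
width: 24.0
grasp_force: 30.0
```

```bash
python3 - <<'E'
from h import *
go(654.6,95.5,186,3.0)
a=shot('top','top1'); b=shot('scene','scene1')
cv2.imwrite('pics/v1.png',np.hstack([cv2.resize(a['frame'],(400,300)),cv2.resize(b['frame'],(400,300))]))
E
```

```text
t 6.9 pos [654.9  95.8 187.8] psi 2.9997 TURN -0.0003 rows 1.0 LIN m [ 0.0003 -0.0004  0.0018] rows 1.0 q6~ -1.28 F [-2.8  0.1  4.3] w 24.0
```

View pics/v1.png

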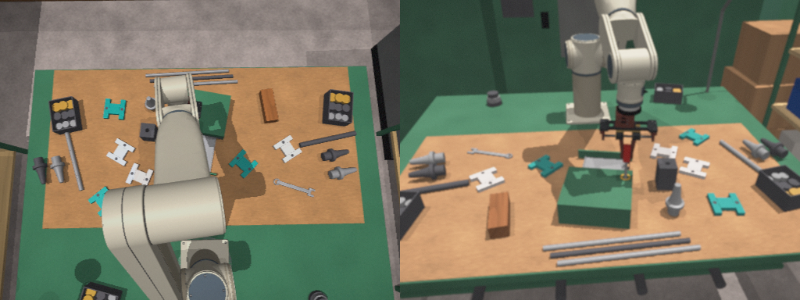

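The drawer has sprung out: its steel floor is visible at (210,150) in the left half. Next I'll lift the rod and return it to the block.

Emit:
{"method": "arm_command", "body": {"series": [{"linear": [0,0,-0.01],"turn": 0},{"linear": [0,0,-0.02],"turn": 0},{"linear": [0,0,-0.02],"turn": 0},{"linear": [0,0,-0.018],"turn": 0},{"linear": [0,0,0],"turn": 0},{"linear": [0,0,0],"turn": 0}]}}

```text
t: 7.6
ee_pos: [655.3, 95.6, 255.6]
orientation: [0.223, 3.133, -0.0]
ft_force: [-0.0, -0.3, -2.1]
width: 23.9
grasp_force: 30.0
```

```bash
python3 - <<'E'
from h import *
go(607.7,252.5,255,3.0)
E
```

```text
t 7.6 pos [655.3  95.6 255.6] psi 2.9998 TURN -0.0002 rows 1.0 LIN m [0.0693 0.1486 0.0006] rows 4.0 q6~ -1.04 F [-0.  -0.3 -2.1] w 23.9
```

Emit:
{"method": "arm_command", "body": {"series": [{"linear": [0.014,0.03,0],"turn": 0},{"linear": [0.014,0.03,0],"turn": 0},{"linear": [0.014,0.03,0],"turn": 0},{"linear": [0.014,0.03,0],"turn": 0},{"linear": [0.013,0.0286,0],"turn": 0},{"linear": [0,0,0.015],"turn": 0},{"linear": [0,0,0],"turn": 0},{"linear": [0,0,0],"turn": 0}]}}

```text
t: 8.4
ee_pos: [607.4, 251.4, 239.1]
orientation: [-0.223, -3.131, 0.003]
ft_force: [-0.7, -0.2, -0.7]
width: 23.7
grasp_force: 30.0
```

```bash
python3 - <<'E'
from h import *
go(607.8,252.5,135.6,3.0)
im=shot('wrist','w3'); o=ctrl.get_obs()['ee_pos']
print(w2px(im,[[607.8,252.5,100],o-[0,0,130.6],o-[0,0,35]]))
crop('w3','w3b',156,120,356,270,4)
E
```

```text
t 8.4 pos [607.4 251.4 239.1] psi 2.9994 TURN -0.0006 rows 1.0 LIN m [-0.0002  0.0011  0.1035] rows 3.0 q6~ -1.04 F [-0.7 -0.2 -0.7] w 23.7
[[255.4478774  187.88899029]
 [254.34117049 190.83358789]
 [254.26912428 232.82670316]]
```

View pics/w3b.png

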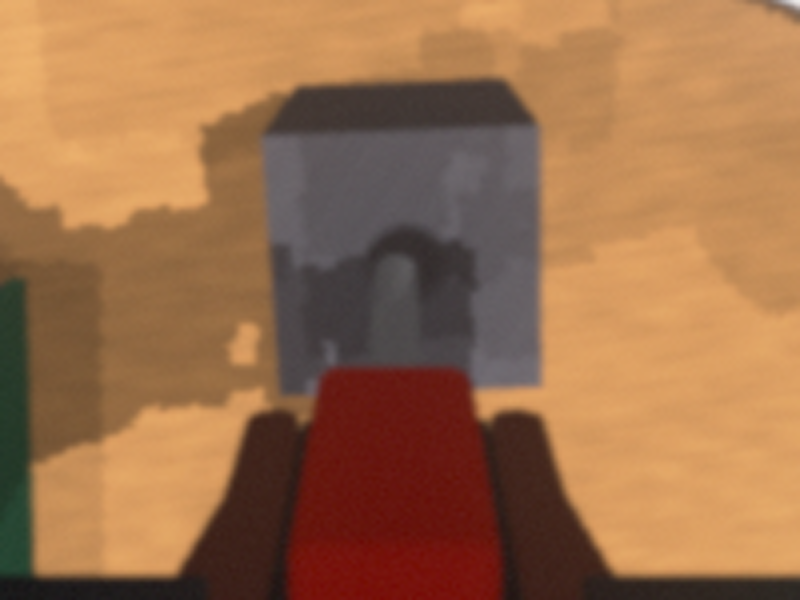

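The hole is centred at crop (407,261) and the rod at (396), so it needs about +2 to 3 mm in y and −1 mm in x. I'll correct and lower it slowly.

Emit:
{"method": "arm_command", "body": {"series": [{"linear": [0.001,0.0022,0],"turn": 0},{"linear": [0,0,0],"turn": 0},{"linear": [0,0,0.005],"turn": 0},{"linear": [0,0,0.005],"turn": 0},{"linear": [0,0,0.005],"turn": 0},{"linear": [0,0,0.005],"turn": 0},{"linear": [0,0,0],"turn": 0}]}}

```text
t: 9.15
ee_pos: [606.7, 254.7, 219.5]
orientation: [-0.222, -3.132, 0.001]
ft_force: [-0.1, 0.5, -1.3]
width: 23.8
grasp_force: 30.0
```

Emit:
{"method": "arm_command", "body": {"series": [{"linear": [0,0,0.015],"turn": 0},{"linear": [0,0,0.015],"turn": 0},{"linear": [0,0,0.015],"turn": 0},{"linear": [0,0,0.015],"turn": 0},{"linear": [0,0,0.012],"turn": 0},{"linear": [0,0,0.008],"turn": 0},{"linear": [0,0,0],"turn": 0},{"linear": [0,0,0],"turn": 0}]}}

```text
t: 9.95
ee_pos: [607.5, 255.0, 140.8]
orientation: [0.223, 3.133, 0.0]
ft_force: [0.3, -0.2, -1.4]
width: 23.9
grasp_force: 30.0
```

Emit:
{"method": "arm_command", "body": {"series": [{"linear": [0,0,0.002],"turn": 0},{"linear": [0,0,0.001],"turn": 0},{"linear": [0,0,0],"turn": 0},{"linear": [0,0,0],"turn": 0}]}}

```text
t: 10.35
ee_pos: [607.3, 254.9, 138.0]
orientation: [0.223, 3.133, 0.0]
ft_force: [-0.1, 0.5, -1.0]
width: 24.0
grasp_force: 30.0
```

Emit:
{"method": "arm_command", "body": {"series": [{"linear": [0,0,0.001],"turn": 0},{"linear": [0,0,0.001],"turn": 0},{"linear": [0,0,0],"turn": 0},{"linear": [0,0,0],"turn": 0}]}}

```text
t: 10.75
ee_pos: [607.2, 254.9, 135.6]
orientation: [-0.223, -3.134, 0.0]
ft_force: [0.1, -1.0, -0.7]
width: 24.1
grasp_force: 30.0
```

Emit:
{"method": "arm_command", "body": {"series": [{"linear": [0,0,0],"turn": 0},{"linear": [0,0,0],"turn": 0},{"linear": [0,0,0],"turn": 0},{"linear": [0,0,0],"turn": 0},{"linear": [0,0,0],"turn": 0},{"linear": [0,0,0],"turn": 0},{"linear": [0,0,0],"turn": 0},{"linear": [0,0,0],"turn": 0}], "jaw": 1}}

```text
t: 11.55
ee_pos: [607.2, 254.9, 135.7]
orientation: [0.223, 3.134, 0.0]
ft_force: [-0.1, 0.1, 0.5]
width: 84.3
grasp_force: 0.0
```

Emit:
{"method": "arm_command", "body": {"series": [{"linear": [0,0,-0.03],"turn": 0},{"linear": [0,0,-0.03],"turn": 0},{"linear": [0,0,-0.03],"turn": 0},{"linear": [0,0,-0.03],"turn": 0},{"linear": [0,0,0],"turn": 0}]}}

```text
t: 12.05
ee_pos: [609.4, 255.8, 260.6]
orientation: [0.222, 3.127, 0.005]
ft_force: [-1.0, 0.1, 0.6]
width: 87.6
grasp_force: 0.0
```

```bash
python3 - <<'E'
from h import *
a=shot('top','top2')
k=1/1.5625
for u,v in ((241,304),(575,297)):
    c,th,A,f=fit_plate(a,u*k,v*k); print('plate',c.round(1),round(th,3),A,round(f))
go(521.7,394.8,200,-0.528+np.pi)
crop('top2','top2b',110,100,410,300,2.6)
E
```

```text
plate [524.5 376.8] -0.464 26251.75 72398
plate [ 527.1 -409.8] 0.553 7711.25 213
t 12.1 pos [608.3 255.3 258. ] psi 2.9997 TURN 0.3861 rows 3.0 LIN m [0.1451 0.0768 0.058 ] rows 4.0 q6~ -0.39 F [ 0.4 -0.5 -1.3] w 88.0
```

View pics/top2b.png

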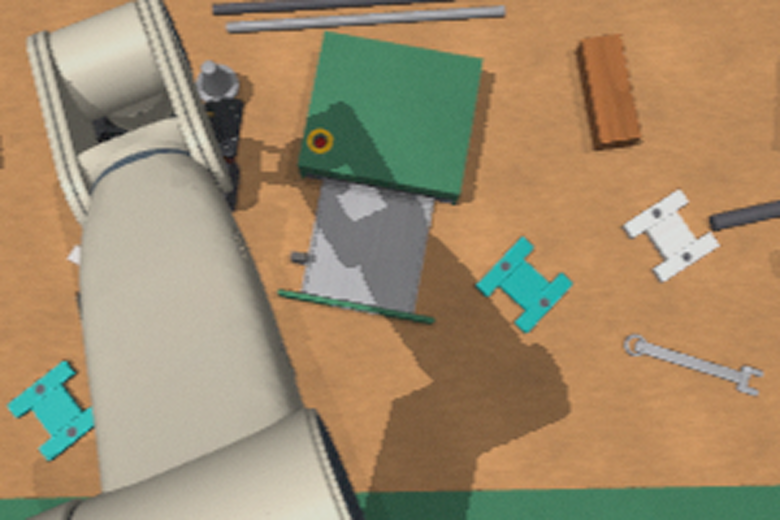

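The drawer is fully out, with its floor spanning crop (322,182) to (415,312). The rod is back in the block. Plate 3 is unmoved, and the arm hides the other two. Next is the nearby plate 1, checked with the wrist camera.

Emit:
{"method": "arm_command", "body": {"series": [{"linear": [0,0,0],"turn": 0.13},{"linear": [0,0,0],"turn": 0.13},{"linear": [0,0,0],"turn": 0.126},{"linear": [0.036,0.0195,0.0],"turn": 0},{"linear": [0.036,0.0195,0.0],"turn": 0},{"linear": [0.036,0.019,0.0],"turn": 0},{"linear": [0.036,0.019,0.02],"turn": 0},{"linear": [0,0,0.035],"turn": 0},{"linear": [0,0,0],"turn": 0},{"linear": [0,0,0],"turn": 0}]}}

```text
t: 13.1
ee_pos: [521.0, 393.2, 199.4]
orientation: [-0.819, -3.031, 0.004]
ft_force: [0.2, 0.4, -0.3]
width: 88.0
grasp_force: 0.0
```

```bash
cat >> h.py <<'E'
def fitw(tag,x,y,z=16,fr=None):
    im=shot('wrist',tag); u,v=w2px(im,[[x,y,z]])[0]; print('px',u.round(),v.round())
    c,th,A,f=fit_plate(im,u,v,z,80); print('plate',c.round(1),round(th,4),'A',A,'cost',round(f)); return im,c,th
E
python3 - <<'E'
from h import *
im,c,th=fitw('w4',521.7,394.8)
f=im['frame'].copy()
for a,b in ((0,0),(50,50),(50,-50),(-50,-50),(-50,50)):
    p=w2px(im,[[c[0]+a*np.cos(th)-b*np.sin(th),c[1]+a*np.sin(th)+b*np.cos(th),16]])[0]; cv2.circle(f,tuple(int(q) for q in p.round()),3,(0,0,255),1)
cv2.imwrite('pics/w4b.png',f)
go(*c,23,th)
E
```

```text
px 257.0 177.0
plate [520.4 397.5] -0.5338 A 6077.5 cost 4842
t 13.15 pos [522.  393.5 200.8] psi 2.6131 TURN -3.1363 rows 21.0 LIN m [-0.0034 -0.0027  0.1778] rows 4.0 q6~ 2.76 F [ 1.  -0.1  0.6] w 87.7
```

View pics/w4b.png

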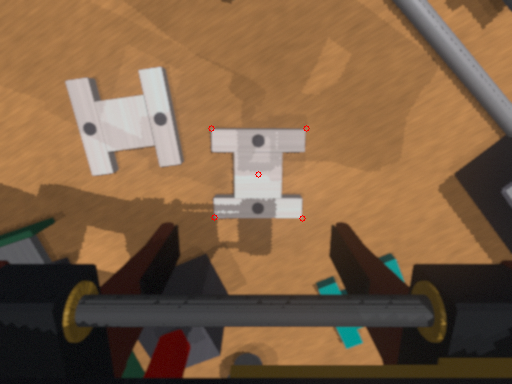

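The fit sits on plate 1, with corners at (211,128) to (302,218). The next plate is at (124,120). I'll descend and grip.

Emit:
{"method": "arm_command", "body": {"series": [{"linear": [0.0034,0.0027,0.04],"turn": 0.005},{"linear": [0,0,0.045],"turn": 0},{"linear": [0,0,0.045],"turn": 0},{"linear": [0,0,0.03],"turn": 0},{"linear": [0,0,0.0165],"turn": 0},{"linear": [0,0,0],"turn": 0},{"linear": [0,0,0],"turn": 0}]}}

```text
t: 13.85
ee_pos: [521.4, 398.4, 25.8]
orientation: [0.828, 3.029, 0.003]
ft_force: [-0.2, -0.1, -0.0]
width: 88.3
grasp_force: 0.0
```

Emit:
{"method": "arm_command", "body": {"series": [{"linear": [0,0,0],"turn": 0},{"linear": [0,0,0],"turn": 0},{"linear": [0,0,0],"turn": 0},{"linear": [0,0,0],"turn": 0},{"linear": [0,0,0],"turn": 0},{"linear": [0,0,0],"turn": 0},{"linear": [0,0,0],"turn": 0}], "jaw": -1}}

```text
t: 14.55
ee_pos: [520.0, 398.0, 24.5]
orientation: [-0.827, -3.031, 0.0]
ft_force: [-0.5, -1.9, 5.0]
width: 51.7
grasp_force: 30.0
```

```bash
python3 - <<'E'
from h import *
go(514.9,30.4,150,2.9516)
E
```

```text
t 14.55 pos [520.  398.   24.5] psi 2.6089 TURN -0.3427 rows 3.0 LIN m [-0.0644 -0.3619 -0.1255] rows 8.0 q6~ -1.32 F [-0.5 -1.9  5. ] w 51.7
```

Emit:
{"method": "arm_command", "body": {"series": [{"linear": [0,0,-0.01],"turn": 0},{"linear": [0,0,-0.03],"turn": 0},{"linear": [0,0,-0.045],"turn": 0},{"linear": [0,0,-0.045],"turn": 0},{"linear": [0,0,-0.045],"turn": 0},{"linear": [0,0,0],"turn": -0.115},{"linear": [0,0,0],"turn": -0.115},{"linear": [0,0,0],"turn": -0.113}]}}

```text
t: 15.35
ee_pos: [519.6, 397.8, 199.6]
orientation: [-0.29, -3.128, -0.0]
ft_force: [0.1, -0.7, -3.0]
width: 51.9
grasp_force: 30.0
```

Emit:
{"method": "arm_command", "body": {"series": [{"linear": [-0.008,-0.045,0],"turn": 0},{"linear": [-0.008,-0.045,0],"turn": 0},{"linear": [-0.008,-0.045,0],"turn": 0},{"linear": [-0.008,-0.045,0],"turn": 0},{"linear": [-0.008,-0.045,0],"turn": 0},{"linear": [-0.008,-0.045,0],"turn": 0},{"linear": [-0.008,-0.045,0],"turn": 0},{"linear": [-0.008,-0.046,0],"turn": 0},{"linear": [0,0,0],"turn": 0},{"linear": [0,0,0],"turn": 0}]}}

```text
t: 16.35
ee_pos: [514.5, 30.4, 199.2]
orientation: [-0.302, -3.127, -0.0]
ft_force: [-0.4, 0.1, -2.8]
width: 51.8
grasp_force: 30.0
```

```bash
python3 - <<'E'
from h import *
go(514.9,30.4,38,2.9516)
a=shot('top','top3'); im=shot('wrist','w5')
cv2.imwrite('pics/v2.png',np.hstack([cv2.resize(im['frame'],(400,300)),cv2.resize(a['frame'],(400,300))]))
E
```

```text
t 16.35 pos [514.5  30.4 199.2] psi 2.9489 TURN -0.0027 rows 1.0 LIN m [-4.000e-04  1.000e-04  1.612e-01] rows 4.0 q6~ -1.32 F [-0.4  0.1 -2.8] w 51.8
```

View pics/v2.png

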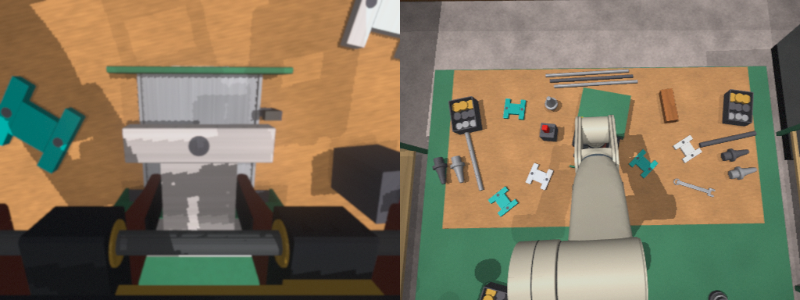

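The held plate is square with the drawer and laterally centred: the bar is at (198,146) and the panel centre at (200,69). I'll lower it in.

Emit:
{"method": "arm_command", "body": {"series": [{"linear": [0,0,0.04],"turn": -0.003},{"linear": [0,0,0.04],"turn": 0},{"linear": [0,0,0.04],"turn": 0},{"linear": [0,0,0.02],"turn": 0},{"linear": [0,0,0.012],"turn": 0},{"linear": [0,0,0.007],"turn": 0},{"linear": [0,0,0.002],"turn": 0},{"linear": [0,0,0],"turn": 0},{"linear": [0,0,0],"turn": 0}]}}

```text
t: 17.35
ee_pos: [515.5, 31.5, 39.2]
orientation: [0.293, 3.126, 0.0]
ft_force: [-0.7, 0.3, -3.3]
width: 51.7
grasp_force: 30.0
```

Emit:
{"method": "arm_command", "body": {"series": [{"linear": [0,0,0.001],"turn": 0},{"linear": [0,0,0.001],"turn": 0},{"linear": [0,0,0],"turn": 0},{"linear": [0,0,0],"turn": 0}]}}

```text
t: 17.75
ee_pos: [515.0, 31.3, 36.5]
orientation: [0.293, 3.127, 0.0]
ft_force: [0.1, -0.4, -0.3]
width: 51.8
grasp_force: 30.0
```

Emit:
{"method": "arm_command", "body": {"series": [{"linear": [0,0,0],"turn": 0},{"linear": [0,0,0],"turn": 0},{"linear": [0,0,0],"turn": 0},{"linear": [0,0,0],"turn": 0},{"linear": [0,0,0],"turn": 0},{"linear": [0,0,0],"turn": 0}], "jaw": 1}}

```text
t: 18.35
ee_pos: [514.7, 31.4, 36.2]
orientation: [-0.293, -3.128, -0.0]
ft_force: [0.7, 0.9, 0.1]
width: 87.5
grasp_force: 0.0
```

Emit:
{"method": "arm_command", "body": {"series": [{"linear": [0,0,-0.02],"turn": 0},{"linear": [0,0,-0.045],"turn": 0},{"linear": [0,0,-0.045],"turn": 0},{"linear": [0,0,-0.045],"turn": 0},{"linear": [0,0,-0.021],"turn": 0},{"linear": [0,0,0],"turn": 0},{"linear": [0,0,0],"turn": 0}]}}

```text
t: 19.05
ee_pos: [514.5, 31.4, 212.0]
orientation: [0.293, 3.128, 0.0]
ft_force: [-0.6, 0.4, -0.3]
width: 87.7
grasp_force: 0.0
```

```bash
python3 - <<'E'
from h import *
im,c,th=fitw('w6',515,31,28)
a=shot('top','top3'); k=.5/.390625
for u,v in ((279/1.5625,353/1.5625),(368,190)):
    cc,t,A,f=fit_plate(a,u,v); print('plate',cc.round(1),round(t,3),A,round(f))
go(403.6,301.7,212,1.175)
crop('w6','w6b',100,40,400,265,2)
E
```

```text
px 254.0 177.0
plate [493.6  41.5] 0.8885 A 19329.5 cost 44950
plate [403.6 301.9] 1.172 7749.25 214
plate [ 527.1 -409.8] 0.552 7729.75 236
t 19.15 pos [513.7  31.4 210.6] psi 2.9548 TURN 1.7798 rows 12.0 LIN m [ 0.207  -0.2058 -0.0014] rows 6.0 q6~ 1.04 F [ 0.5 -0.9 -0.6] w 88.0
```

View pics/w6b.png

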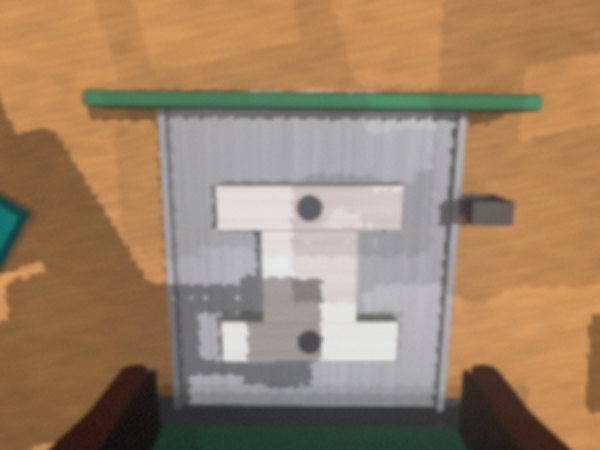

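Plate 1 lies square in the middle of the drawer, with its marks at (309,207) and (309,341). Next is plate 2.

Emit:
{"method": "arm_command", "body": {"series": [{"linear": [0,0,0],"turn": 0.148},{"linear": [0,0,0],"turn": 0.148},{"linear": [0,0,0],"turn": 0.148},{"linear": [0,0,0],"turn": 0.148},{"linear": [0,0,0],"turn": 0.148},{"linear": [0,0,0],"turn": 0.148},{"linear": [0,0,0],"turn": 0.148},{"linear": [0,0,0],"turn": 0.148},{"linear": [0,0,0],"turn": 0.148},{"linear": [0,0,0],"turn": 0.148}]}}

```text
t: 20.15
ee_pos: [513.7, 31.4, 210.2]
orientation: [-2.33, -2.104, 0.004]
ft_force: [0.1, -0.3, 0.1]
width: 87.7
grasp_force: 0.0
```

Emit:
{"method": "arm_command", "body": {"series": [{"linear": [0,0,0],"turn": 0.148},{"linear": [0,0,0],"turn": 0.154},{"linear": [0.034,-0.034,0],"turn": 0},{"linear": [0.034,-0.034,0],"turn": 0},{"linear": [0.035,-0.034,0],"turn": 0},{"linear": [0.035,-0.034,0],"turn": 0},{"linear": [0.035,-0.035,0.004],"turn": 0},{"linear": [0.034,-0.035,0.007],"turn": 0},{"linear": [0,0,0],"turn": 0},{"linear": [0,0,0],"turn": 0}]}}

```text
t: 21.15
ee_pos: [402.6, 301.8, 199.4]
orientation: [2.61, 1.747, -0.006]
ft_force: [-0.3, -0.7, -0.1]
width: 87.8
grasp_force: 0.0
```

```bash
python3 - <<'E'
from h import *
w=load('w6'); m=np.array([px2w(w,100+309/2,40+v/2,28) for v in (207,341)]); print('placed1 centre by marks',m.mean(0).round(1),'len',np.linalg.norm(m[0]-m[1]).round(1),'ang',np.arctan2(*(m[1]-m[0])[1::-1]).round(3))
im,c,th=fitw('w7',403.6,301.8)
go(*c,24.5,th)
E
```

```text
placed1 centre by marks [516.4  31.5  28. ] len 75.8 ang -0.187
px 256.0 175.0
plate [403.4 305.2] 1.1802 A 6522.75 cost 3115
t 21.2 pos [403.3 301.  199.8] psi 1.1779 TURN -0.0024 rows 1.0 LIN m [ 0.0039 -0.0014  0.1753] rows 4.0 q6~ 1.04 F [ 0.7 -0.5  0.9] w 87.5
```

```bash
cat >> h.py <<'E'
def marks(im,c,th,z=16):
    out=[]
    for s in (-38,38):
        q=np.array(c)+s*np.array([np.cos(th),np.sin(th)]); g=cv2.cvtColor(rect(im,q,z,10),cv2.COLOR_BGR2GRAY)
        m=(g<(int(g.min())+int(np.median(g)))/2); ys,xs=np.nonzero(m); out.append(q+[(xs.mean()+.5)*S-10,(ys.mean()+.5)*S-10]); print('mark area',m.sum()*S*S)
    a,b=out; print('MARKS centre',((a+b)/2).round(1),'len',np.linalg.norm(b-a).round(1),'ang',np.arctan2(*(b-a)[::-1]).round(4)); return (a+b)/2
E
python3 - <<'E'
from h import *
marks(load('w7'),[403.4,305.2],1.18); marks(load('w6'),[516.4,31.5],-.187,28); marks(load('w4'),[520.4,397.5],-.5338)
E
```

```text
mark area 114.0
mark area 130.25
MARKS centre [403.  303.9] len 77.4 ang 1.1712
mark area 132.25
mark area 129.5
MARKS centre [516.7  31.4] len 75.8 ang -0.189
mark area 131.25
mark area 131.25
MARKS centre [520.9 397. ] len 76.4 ang -0.5303
```

Emit:
{"method": "arm_command", "body": {"series": [{"linear": [0.004,-0.0014,0.04],"turn": 0.006},{"linear": [0,0,0.045],"turn": 0},{"linear": [0,0,0.045],"turn": 0},{"linear": [0,0,0.03],"turn": 0},{"linear": [0,0,0.0145],"turn": 0},{"linear": [0,0,0],"turn": 0},{"linear": [0,0,0],"turn": 0},{"linear": [0,0,0],"turn": 0}]}}

```text
t: 22.0
ee_pos: [405.4, 306.2, 28.2]
orientation: [-2.619, -1.735, -0.004]
ft_force: [-0.2, 0.7, 0.3]
width: 87.7
grasp_force: 0.0
```

Emit:
{"method": "arm_command", "body": {"series": [{"linear": [0,0,0],"turn": 0},{"linear": [0,0,0],"turn": 0},{"linear": [0,0,0],"turn": 0},{"linear": [0,0,0],"turn": 0},{"linear": [0,0,0],"turn": 0},{"linear": [0,0,0],"turn": 0},{"linear": [0,0,0],"turn": 0}], "jaw": -1}}

```text
t: 22.7
ee_pos: [404.4, 306.0, 26.8]
orientation: [-2.618, -1.736, -0.0]
ft_force: [0.4, -0.1, 4.2]
width: 51.4
grasp_force: 30.0
```

```bash
python3 - <<'E'
from h import *
go(514.8,31.4,150,2.9536)
E
```

```text
t 22.7 pos [404.4 306.   26.8] psi 1.1709 TURN -1.7827 rows 12.0 LIN m [-0.1598 -0.2491 -0.1232] rows 7.0 q6~ -1.32 F [ 0.4 -0.1  4.2] w 51.4
```

Emit:
{"method": "arm_command", "body": {"series": [{"linear": [0,0,-0.01],"turn": 0},{"linear": [0,0,-0.03],"turn": 0},{"linear": [0,0,-0.045],"turn": 0},{"linear": [0,0,-0.045],"turn": 0},{"linear": [0,0,-0.035],"turn": 0}]}}

```text
t: 23.2
ee_pos: [404.0, 305.8, 194.2]
orientation: [-2.618, -1.736, -0.001]
ft_force: [0.7, 0.3, -2.5]
width: 51.7
grasp_force: 30.0
```

Emit:
{"method": "arm_command", "body": {"series": [{"linear": [0,0,0],"turn": -0.149},{"linear": [0,0,0],"turn": -0.149},{"linear": [0,0,0],"turn": -0.149},{"linear": [0,0,0],"turn": -0.149},{"linear": [0,0,0],"turn": -0.149},{"linear": [0,0,0],"turn": -0.149},{"linear": [0,0,0],"turn": -0.149},{"linear": [0,0,0],"turn": -0.149},{"linear": [0,0,0],"turn": -0.149},{"linear": [0,0,0],"turn": -0.149}]}}

```text
t: 24.2
ee_pos: [403.6, 305.4, 191.6]
orientation: [-0.738, -3.053, 0.002]
ft_force: [0.4, 0.4, -4.0]
width: 52.1
grasp_force: 30.0
```

Emit:
{"method": "arm_command", "body": {"series": [{"linear": [0,0,0],"turn": -0.149},{"linear": [0,0,0],"turn": -0.144},{"linear": [-0.0228,-0.0356,0],"turn": 0},{"linear": [-0.0228,-0.0356,0],"turn": 0},{"linear": [-0.0228,-0.0356,0],"turn": 0},{"linear": [-0.0228,-0.0356,0],"turn": 0},{"linear": [-0.0228,-0.0356,0],"turn": 0},{"linear": [-0.0228,-0.0356,0],"turn": 0},{"linear": [-0.0228,-0.0355,0],"turn": 0},{"linear": [0,0,0],"turn": 0}]}}

```text
t: 25.2
ee_pos: [515.8, 27.4, 192.0]
orientation: [0.301, 3.126, -0.001]
ft_force: [-1.1, 1.5, -4.2]
width: 51.5
grasp_force: 30.0
```

Emit:
{"method": "arm_command", "body": {"series": [{"linear": [0,0,0],"turn": 0},{"linear": [0,0,0],"turn": 0},{"linear": [0,0,0],"turn": 0}]}}

```text
t: 25.5
ee_pos: [513.8, 32.4, 191.6]
orientation: [-0.292, -3.127, -0.0]
ft_force: [-1.0, 0.7, -3.3]
width: 51.6
grasp_force: 30.0
```

```bash
python3 - <<'E'
from h import *
go(514.1,31.5,54.8,2.9536)
E
```

```text
t 25.5 pos [513.8  32.4 191.6] psi 2.9553 TURN 0.0017 rows 1.0 LIN m [-0.0004 -0.0008  0.1368] rows 3.0 q6~ -1.32 F [-1.   0.7 -3.3] w 51.6
```

Emit:
{"method": "arm_command", "body": {"series": [{"linear": [-0.0003,-0.0008,0.035],"turn": 0.001},{"linear": [0,0,0.035],"turn": 0},{"linear": [0,0,0.035],"turn": 0},{"linear": [0,0,0.016],"turn": 0},{"linear": [0,0,0.008],"turn": 0},{"linear": [0,0,0.004],"turn": 0},{"linear": [0,0,0],"turn": 0},{"linear": [0,0,0],"turn": 0},{"linear": [0,0,0],"turn": 0}]}}

```text
t: 26.4
ee_pos: [515.4, 30.6, 59.7]
orientation: [0.296, 3.126, 0.0]
ft_force: [-0.4, 0.3, -4.4]
width: 51.6
grasp_force: 30.0
```

```bash
python3 - <<'E'
from h import *
go(514.1,31.5,54.8,2.9536)
E
```

```text
t 26.4 pos [515.4  30.6  59.7] psi 2.9528 TURN -0.0008 rows 1.0 LIN m [0.0014 0.0007 0.0049] rows 1.0 q6~ -1.32 F [-0.4  0.3 -4.4] w 51.6
```

Emit:
{"method": "arm_command", "body": {"series": [{"linear": [0.0008,0.0006,0.0025],"turn": 0},{"linear": [0,0,0],"turn": 0},{"linear": [0,0,0],"turn": 0},{"linear": [0,0,0],"turn": 0},{"linear": [0,0,0],"turn": 0},{"linear": [0,0,0],"turn": 0}]}}

```text
t: 27.0
ee_pos: [514.0, 31.2, 56.2]
orientation: [-0.296, -3.128, 0.0]
ft_force: [0.1, -0.5, -4.0]
width: 51.4
grasp_force: 30.0
```

Emit:
{"method": "arm_command", "body": {"series": [{"linear": [0,0.0002,0.001],"turn": 0},{"linear": [0,0,0.001],"turn": 0},{"linear": [0,0,0],"turn": 0},{"linear": [0,0,0],"turn": 0},{"linear": [0,0,0],"turn": 0}]}}

```text
t: 27.5
ee_pos: [514.1, 31.5, 54.8]
orientation: [0.296, 3.127, 0.0]
ft_force: [-2.1, -1.3, 5.6]
width: 52.0
grasp_force: 30.0
```

Contact at the expected height. I'll release, lift and check.

Emit:
{"method": "arm_command", "body": {"series": [{"linear": [0,0,-0.0005],"turn": 0},{"linear": [0,0,0],"turn": 0},{"linear": [0,0,0],"turn": 0},{"linear": [0,0,0],"turn": 0},{"linear": [0,0,0],"turn": 0},{"linear": [0,0,0],"turn": 0}], "jaw": 1}}

```text
t: 28.1
ee_pos: [514.0, 31.4, 54.6]
orientation: [-0.296, -3.128, 0.0]
ft_force: [0.1, 0.4, -0.1]
width: 87.7
grasp_force: 0.0
```

Emit:
{"method": "arm_command", "body": {"series": [{"linear": [0,0,-0.02],"turn": 0},{"linear": [0,0,-0.04],"turn": 0},{"linear": [0,0,-0.045],"turn": 0},{"linear": [0,0,-0.045],"turn": 0},{"linear": [0,0,-0.023],"turn": 0},{"linear": [0,0,0],"turn": 0},{"linear": [0,0,0],"turn": 0},{"linear": [0,0,0],"turn": 0}]}}

```text
t: 28.9
ee_pos: [513.0, 31.4, 226.2]
orientation: [-0.296, -3.125, 0.001]
ft_force: [0.3, -0.1, -0.4]
width: 87.8
grasp_force: 0.0
```

```bash
python3 - <<'E'
from h import *
im=shot('wrist','w8'); marks(im,[516.5,31.5],-.19,44)
a=shot('top','top4'); cc,t,A,f=fit_plate(a,368,190); print('plate3',cc.round(1),round(t,3),A,round(f))
go(*cc,200,t)
cv2.imwrite('pics/w8b.png',np.hstack([cv2.resize(im['frame'][40:240,120:380],(520,400)),cv2.resize(a['frame'][100:270,40:190],(280,317))[:400] if 0 else cv2.copyMakeBorder(cv2.resize(a['frame'][100:270,40:190],(280,317)),0,83,0,0,cv2.BORDER_CONSTANT)]))
E
```

```text
mark area 131.75
mark area 125.5
MARKS centre [515.9  31.4] len 75.8 ang -0.1889
plate3 [ 527.  -409.8] 0.554 7732.0 235
t 29.0 pos [513.1  31.4 226.1] psi 2.9528 TURN 2.3991 rows 16.0 LIN m [-0.2202  0.3826  0.0261] rows 9.0 q6~ 0.36 F [ 0.  -0.3  0.4] w 87.9
```

View pics/w8b.png

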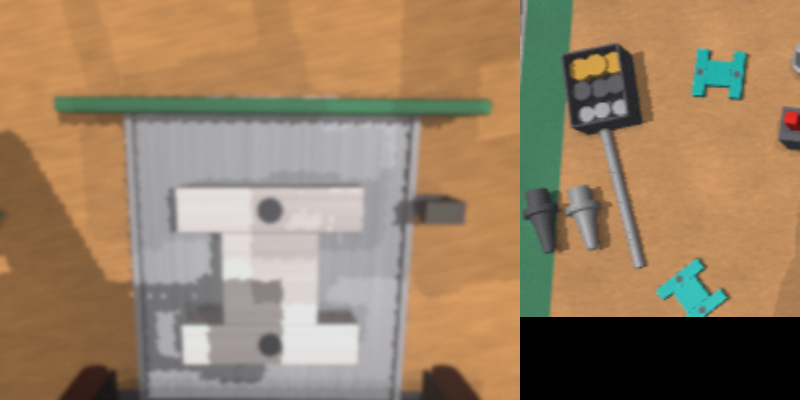

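Two plates are stacked and agree to within 1 mm, with marks at (270,210) and (270,344). Plate 3 is unmoved. Next I fetch it.

Emit:
{"method": "arm_command", "body": {"series": [{"linear": [0,0,0],"turn": 0.149},{"linear": [0,0,0],"turn": 0.149},{"linear": [0,0,0],"turn": 0.149},{"linear": [0,0,0],"turn": 0.149},{"linear": [0,0,0],"turn": 0.149},{"linear": [0,0,0],"turn": 0.149},{"linear": [0,0,0],"turn": 0.149},{"linear": [0,0,0],"turn": 0.149},{"linear": [0,0,0],"turn": 0.149},{"linear": [0,0,0],"turn": 0.149}]}}

```text
t: 30.0
ee_pos: [513.4, 31.4, 226.3]
orientation: [-2.343, -2.09, 0.003]
ft_force: [-0.8, -0.2, -0.2]
width: 87.9
grasp_force: 0.0
```

Emit:
{"method": "arm_command", "body": {"series": [{"linear": [0,0,0],"turn": 0.149},{"linear": [0,0,0],"turn": 0.149},{"linear": [0,0,0],"turn": 0.149},{"linear": [0,0,0],"turn": 0.149},{"linear": [0,0,0],"turn": 0.149},{"linear": [0,0,0],"turn": 0.149},{"linear": [0,0,0],"turn": 0.015}]}}

```text
t: 30.7
ee_pos: [513.5, 31.4, 226.5]
orientation: [-3.022, -0.856, 0.003]
ft_force: [0.5, 0.4, 0.2]
width: 87.9
grasp_force: 0.0
```

Emit:
{"method": "arm_command", "body": {"series": [{"linear": [-0.0244,0.0425,0],"turn": 0},{"linear": [-0.0244,0.0425,0],"turn": 0},{"linear": [-0.0245,0.0425,0],"turn": 0},{"linear": [-0.0245,0.0425,0],"turn": 0},{"linear": [-0.0245,0.0425,0],"turn": 0},{"linear": [-0.0245,0.0425,0],"turn": 0},{"linear": [-0.0245,0.0425,0],"turn": 0},{"linear": [-0.0245,0.0425,0],"turn": 0},{"linear": [-0.0244,0.0426,0],"turn": 0},{"linear": [0,0,0.026],"turn": 0}]}}

```text
t: 31.7
ee_pos: [529.3, -416.9, 203.8]
orientation: [3.015, 0.856, 0.006]
ft_force: [0.2, 0.1, 0.1]
width: 87.9
grasp_force: 0.0
```

Emit:
{"method": "arm_command", "body": {"series": [{"linear": [0,0,0],"turn": 0},{"linear": [0,0,0],"turn": 0},{"linear": [0,0,0],"turn": 0}]}}

```text
t: 32.0
ee_pos: [528.3, -408.9, 202.2]
orientation: [-3.021, -0.862, -0.0]
ft_force: [-1.0, -1.0, 0.6]
width: 87.9
grasp_force: 0.0
```

```bash
python3 - <<'E'
from h import *
im,c,th=fitw('w9',527,-409.8)
m=marks(im,c,th)
go(*(m+1.5*np.array([np.cos(th),np.sin(th)])),23.5,th)
E
```

```text
px 255.0 176.0
plate [ 525.  -407.5] 0.5401 A 5792.5 cost 6193
mark area 108.5
mark area 131.25
MARKS centre [ 525.6 -408.8] len 76.2 ang 0.5672
t 32.05 pos [ 528.6 -409.   202.6] psi 0.556 TURN 0.0159 rows 1.0 LIN m [-0.0009 -0.0017  0.1791] rows 4.0 q6~ 0.37 F [-0.3 -0.9  0.6] w 87.9
```

```bash
python3 - <<'E'
from h import *
m=marks(load('w9'),[525.6,-408.8],.56)
go(*(m+1.5*np.array([np.cos(.56),np.sin(.56)])),23.5,.56)
E
```

```text
mark area 107.25
mark area 132.5
MARKS centre [ 525.6 -408.8] len 76.2 ang 0.5674
t 32.05 pos [ 528.6 -409.   202.6] psi 0.556 TURN -0.004 rows 1.0 LIN m [-0.0009 -0.0017  0.1791] rows 4.0 q6~ 0.35 F [-0.3 -0.9  0.6] w 87.9
```

```bash
python3 - <<'E'
from h import *
im=load('w9'); f=cv2.resize(im['frame'][60:260,130:400],None,fx=2.5,fy=2.5)
x=np.array([np.cos(.56),np.sin(.56)]); y=np.array([x[1],-x[0]]); c=np.array([525.6,-408.8])+1.5*x
for s in (1,-1):
    for off in ((44,57.5),):
        P=np.array([[*(c+a*x+s*b*y),5] for a,b in ((-10,off[0]),(10,off[0]),(10,off[1]),(-10,off[1]))])
        q=((w2px(im,P)-[130,60])*2.5).astype(np.int32); cv2.polylines(f,[q],True,(0,0,255),2)
cv2.imwrite('pics/w9b.png',f)
E
```

```text
(no output)
```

View pics/w9b.png

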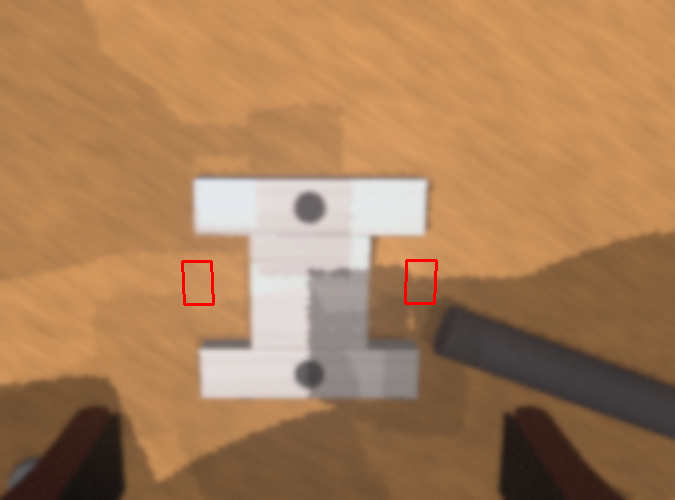

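The bar end at (435,330) is close to the right finger's footprint at (421,282), so I'll go down with the jaws narrowed to about 70 mm.

Emit:
{"method": "arm_command", "body": {"series": [{"linear": [-0.001,-0.0017,0.04],"turn": -0.004},{"linear": [0,0,0.045],"turn": 0},{"linear": [0,0,0.04],"turn": 0},{"linear": [0,0,0],"turn": 0},{"linear": [0,0,0.03],"turn": 0},{"linear": [0,0,0.0215],"turn": 0},{"linear": [0,0,0],"turn": 0},{"linear": [0,0,0],"turn": 0},{"linear": [0,0,0],"turn": 0}], "jaw": 0.6}}

```text
t: 32.95
ee_pos: [527.7, -409.8, 27.9]
orientation: [3.017, 0.865, 0.003]
ft_force: [0.1, 0.3, 0.2]
width: 70.2
grasp_force: 0.0
```

Emit:
{"method": "arm_command", "body": {"series": [{"linear": [0,0,0.001],"turn": 0},{"linear": [0,0,0],"turn": 0},{"linear": [0,0,0],"turn": 0},{"linear": [0,0,0],"turn": 0},{"linear": [0,0,0],"turn": 0},{"linear": [0,0,0],"turn": 0},{"linear": [0,0,0],"turn": 0}], "jaw": -1}}

```text
t: 33.65
ee_pos: [526.4, -409.1, 24.9]
orientation: [3.02, 0.865, 0.001]
ft_force: [-1.3, 1.3, 6.6]
width: 51.9
grasp_force: 30.0
```

Emit:
{"method": "arm_command", "body": {"series": [{"linear": [0,0,0],"turn": 0},{"linear": [0,0,-0.01],"turn": 0},{"linear": [0,0,-0.03],"turn": 0},{"linear": [0,0,-0.045],"turn": 0},{"linear": [0,0,-0.045],"turn": 0},{"linear": [0,0,-0.045],"turn": 0},{"linear": [0,0,0],"turn": 0},{"linear": [0,0,0],"turn": 0}]}}

```text
t: 34.45
ee_pos: [526.3, -408.9, 200.1]
orientation: [3.019, 0.865, 0.001]
ft_force: [-0.3, 0.4, -3.6]
width: 51.7
grasp_force: 30.0
```

```bash
python3 - <<'E'
from h import *
go(514.5,31.4,200,2.9528)
E
```

```text
t 34.45 pos [ 526.3 -408.9  200.1] psi 0.5578 TURN -2.395 rows 16.0 LIN m [9.420e-02 4.303e-01 1.000e-04] rows 9.0 q6~ -1.32 F [-0.3  0.4 -3.6] w 51.7
```

Emit:
{"method": "arm_command", "body": {"series": [{"linear": [0,0,0],"turn": -0.149},{"linear": [0,0,0],"turn": -0.149},{"linear": [0,0,0],"turn": -0.149},{"linear": [0,0,0],"turn": -0.149},{"linear": [0,0,0],"turn": -0.149},{"linear": [0,0,0],"turn": -0.149},{"linear": [0,0,0],"turn": -0.149},{"linear": [0,0,0],"turn": -0.149},{"linear": [0,0,0],"turn": -0.149},{"linear": [0,0,0],"turn": -0.149}]}}

```text
t: 35.45
ee_pos: [524.7, -407.7, 195.9]
orientation: [-1.623, -2.684, -0.001]
ft_force: [-0.3, -0.1, -3.0]
width: 51.5
grasp_force: 30.0
```

Emit:
{"method": "arm_command", "body": {"series": [{"linear": [0,0,0],"turn": -0.149},{"linear": [0,0,0],"turn": -0.149},{"linear": [0,0,0],"turn": -0.149},{"linear": [0,0,0],"turn": -0.149},{"linear": [0,0,0],"turn": -0.149},{"linear": [0,0,0],"turn": -0.149},{"linear": [0,0,0],"turn": -0.011}]}}

```text
t: 36.15
ee_pos: [524.9, -407.8, 196.2]
orientation: [-0.293, -3.124, -0.004]
ft_force: [-0.1, 1.3, -3.0]
width: 51.5
grasp_force: 30.0
```

Emit:
{"method": "arm_command", "body": {"series": [{"linear": [0.0093,0.043,0],"turn": 0},{"linear": [0.0093,0.043,0],"turn": 0},{"linear": [0.0093,0.043,0],"turn": 0},{"linear": [0.0093,0.043,0],"turn": 0},{"linear": [0.0093,0.043,0],"turn": 0},{"linear": [0.0093,0.043,0],"turn": 0},{"linear": [0.0093,0.043,0],"turn": 0},{"linear": [0.0093,0.043,0],"turn": 0},{"linear": [0.0093,0.043,0],"turn": 0},{"linear": [0.0093,0.0435,0],"turn": 0}]}}

```text
t: 37.15
ee_pos: [514.4, 33.1, 198.0]
orientation: [-0.303, -3.125, 0.001]
ft_force: [1.5, 0.1, -2.2]
width: 51.8
grasp_force: 30.0
```

Emit:
{"method": "arm_command", "body": {"series": [{"linear": [0,0,0],"turn": 0},{"linear": [0,0,0],"turn": 0},{"linear": [0,0,0],"turn": 0},{"linear": [0,0,0],"turn": 0},{"linear": [0,0,0],"turn": 0}]}}

```text
t: 37.65
ee_pos: [515.6, 30.3, 199.0]
orientation: [-0.3, -3.127, 0.0]
ft_force: [0.5, 0.4, -3.7]
width: 52.1
grasp_force: 30.0
```

```bash
python3 - <<'E'
from h import *
go(515.7,31.5,68.9,2.9528)
E
```

```text
t 37.65 pos [515.6  30.3 199. ] psi 2.9504 TURN -0.0024 rows 1.0 LIN m [0.0002 0.0012 0.1301] rows 3.0 q6~ -1.32 F [ 0.5  0.4 -3.7] w 52.1
```

Emit:
{"method": "arm_command", "body": {"series": [{"linear": [0.0002,0.0011,0.035],"turn": -0.002},{"linear": [0,0,0.035],"turn": 0},{"linear": [0,0,0.03],"turn": 0},{"linear": [0,0,0.016],"turn": 0},{"linear": [0,0,0.008],"turn": 0},{"linear": [0,0,0.002],"turn": 0},{"linear": [0,0,0],"turn": 0},{"linear": [0,0,0],"turn": 0},{"linear": [0,0,0],"turn": 0},{"linear": [0,0,0],"turn": 0}]}}

```text
t: 38.65
ee_pos: [516.1, 32.6, 73.9]
orientation: [0.293, 3.127, 0.0]
ft_force: [-0.3, -0.4, -3.6]
width: 51.8
grasp_force: 30.0
```

Emit:
{"method": "arm_command", "body": {"series": [{"linear": [0,0,0],"turn": 0},{"linear": [0,0,0],"turn": 0}]}}

```text
t: 38.85
ee_pos: [515.8, 32.6, 73.4]
orientation: [0.293, 3.128, 0.0]
ft_force: [-0.1, -1.4, -2.5]
width: 51.3
grasp_force: 30.0
```

```bash
python3 - <<'E'
from h import *
go(515.7,31.5,68.9,2.9528)
E
```

```text
t 38.85 pos [515.8  32.6  73.4] psi 2.9549 TURN 0.0021 rows 1.0 LIN m [-0.0001 -0.0011  0.0045] rows 1.0 q6~ -1.32 F [-0.1 -1.4 -2.5] w 51.3
```

Emit:
{"method": "arm_command", "body": {"series": [{"linear": [0,-0.0011,0.0015],"turn": 0.002},{"linear": [0,0,0.0015],"turn": 0},{"linear": [0,0,0],"turn": 0},{"linear": [0,0,0],"turn": 0},{"linear": [0,0,0],"turn": 0}]}}

```text
t: 39.35
ee_pos: [515.5, 31.5, 70.1]
orientation: [-0.296, -3.128, 0.0]
ft_force: [0.9, 0.8, -2.5]
width: 51.7
grasp_force: 30.0
```

Emit:
{"method": "arm_command", "body": {"series": [{"linear": [0,0,0.001],"turn": 0},{"linear": [0,0,0],"turn": 0},{"linear": [0,0,0],"turn": 0},{"linear": [0,0,0],"turn": 0}]}}

```text
t: 39.75
ee_pos: [515.5, 31.5, 69.2]
orientation: [0.296, 3.128, 0.0]
ft_force: [0.2, 0.7, -3.3]
width: 51.6
grasp_force: 30.0
```

Emit:
{"method": "arm_command", "body": {"series": [{"linear": [0,0,0.0005],"turn": 0},{"linear": [0,0,0],"turn": 0},{"linear": [0,0,0],"turn": 0}]}}

```text
t: 40.05
ee_pos: [515.6, 31.5, 68.9]
orientation: [0.296, 3.127, 0.0]
ft_force: [-1.3, 0.8, 1.8]
width: 51.6
grasp_force: 30.0
```

Emit:
{"method": "arm_command", "body": {"series": [{"linear": [0,0,0],"turn": 0},{"linear": [0,0,0],"turn": 0},{"linear": [0,0,0],"turn": 0},{"linear": [0,0,0],"turn": 0},{"linear": [0,0,0],"turn": 0},{"linear": [0,0,0],"turn": 0}], "jaw": 1}}

```text
t: 40.65
ee_pos: [515.5, 31.5, 68.7]
orientation: [0.296, 3.128, 0.0]
ft_force: [-0.9, -0.5, -0.8]
width: 87.2
grasp_force: 0.0
```

Emit:
{"method": "arm_command", "body": {"series": [{"linear": [0,0,-0.02],"turn": 0},{"linear": [0,0,-0.04],"turn": 0},{"linear": [0,0,-0.045],"turn": 0},{"linear": [0,0,-0.045],"turn": 0},{"linear": [0,0,-0.02],"turn": 0},{"linear": [0,0,0],"turn": 0},{"linear": [0,0,0],"turn": 0},{"linear": [0,0,0],"turn": 0}]}}

```text
t: 41.45
ee_pos: [514.5, 31.4, 237.1]
orientation: [-0.296, -3.125, 0.001]
ft_force: [0.6, -0.3, -0.0]
width: 88.0
grasp_force: 0.0
```

```bash
python3 - <<'E'
from h import *
im=shot('wrist','w10'); marks(im,[516.2,31.5],-.19,60)
go(514,-150,240,2.9528)
E
```

```text
mark area 25.5
mark area 25.75
MARKS centre [519.9  27.9] len 80.9 ang -0.2718
t 41.5 pos [514.5  31.4 237. ] psi 2.9528 TURN -0.0 rows 1.0 LIN m [-0.0336 -0.1783 -0.003 ] rows 4.0 q6~ -1.67 F [0.  0.6 0.8] w 87.6
```

```bash
python3 - <<'E'
from h import *
im=load('w10')
for n,c,z in (('w8',[516,31.4],44),('w10',[516.2,31.5],60)):
    w=load(n); r=rect(w,c,z,60); g=cv2.cvtColor(r,cv2.COLOR_BGR2GRAY)
    M=cv2.getRotationMatrix2D((120,120),np.degrees(-.19),1); g=cv2.warpAffine(g,M,(240,240))
    print(n); print(g[4:236:8,4:236:8])
E
```

```text
w8
[[  0   0 147 163 161 162 162 161 160 165 170 172 174 173 172 146 119 131
  116  38   0   0   0   0   0   0   0   0   0]
 [  0   0 156 135 128 146 129 137 153 163 173 172 172 172 172 140 115 114
  111 142 150 136 141 154  80   0   0   0   0]
 [  0   0 162 174 162 160 159 160 163 175 179 179 178 178 178 139 118 117
  117 132 115 146 160 155 151 159 156 120 152]
 [  0   0 178 223 223 225 222 219 170 171 176 176 177 175 175 140 116 115
  104 102 104 187 226 228 229 226 225 141 151]
 [  0   0 175 223 224 224 222 220 170 171 180 181 181 181 177 139 121 133
  107 103 103 188 227 228 227 226 225 143 146]
 [  0  91 177 222 224 225 222 219 172 178 183 184 182 182 152 121 122 118
  102  93 102 187 225 227 228 225 225 142 116]
 [  0 153 178 223 223 224 221 221 166 165 173 179 171 174 125 118 120 118
   93  93  96 147 172 166 187 170 165 128 114]
 [  0 151 179 223 224 225 222 220 140 120 122 123 122 123 121 121 120 120
  102  93  96 133 154 157 156 153 150 122 114]
 [  0 155 179 223 223 224 222 221 180 179 182 177 184 188 185 138 141 140
  134 129 126 141 156 157 155 153 150 122 115]
 [  0 15
[... 5226 characters left out ...]
212 188 155 156 168 168 168 167 167 184 183 164
  111 111 229 227 229 226 226 202 172 172 157]
 [171 146 223 202 207 201 199 180 161 165 174 170 168 169 182 186 183 158
  113 112 226 227 229 227 226 202 172 169   0]
 [173 145 219 202 206 202 199 180 154 156 168 169 168 169 186 184 183 170
  115 112 228 227 229 226 225 204 174 174   0]
 [177 158 203 188 194 190 189 176 156 158 168 168 168 167 183 184 183 172
  160 145 217 221 223 219 218 196 173 169   0]
 [  0 160 157 156 157 156 156 156 155 156 167 169 169 169 185 185 185 172
  167 170 164 165 169 176 174 174 173 172   0]
 [  0   0   0   0   0   0 157 156 155 164 168 168 167 169 186 186 185 184
  183 182 180 179 178 176 175 173 172 170   0]]
```

```bash
python3 - <<'E'
from h import *
im=shot('wrist','w11')
m=marks(im,[498.7,4.3],-.19,60); marks(load('w10'),[498.7,4.3],-.19,60)
a=shot('scene','scene2')
print(w2px(a,[[498.7,4.3,60]]))
print(ctrl.get_obs()['t'])
m=marks(im,m,-.19,60)
go(*(m+1.5*np.array([-.982,.189])),200,2.9528)
u,v=w2px(a,[[510,20,50]])[0].astype(int)
s=cv2.resize(a['frame'][v-50:v+50,u-65:u+65],(520,400),interpolation=cv2.INTER_CUBIC)
w=cv2.resize(im['frame'][40:340,80:400],None,fx=.875,fy=.875)
cv2.imwrite('pics/fin.png',np.hstack([s,cv2.copyMakeBorder(w,0,400-w.shape[0],0,0,cv2.BORDER_CONSTANT)]))
E
```

```text
mark area 131.75
mark area 121.0
MARKS centre [499.3   4.8] len 75.6 ang -0.1853
mark area 133.0
mark area 122.5
MARKS centre [499.4   4.7] len 75.7 ang -0.1856
[[249.58954988 202.48052378]]
41.6
mark area 132.25
mark area 121.0
MARKS centre [499.3   4.7] len 75.6 ang -0.1851
t 41.6 pos [514.8  31.4 237.2] psi 2.9527 TURN -0.0001 rows 1.0 LIN m [ 0.0117 -0.0291  0.0372] rows 1.0 q6~ -1.37 F [-1.1 -0.6 -0.1] w 88.0
```

View pics/fin.png

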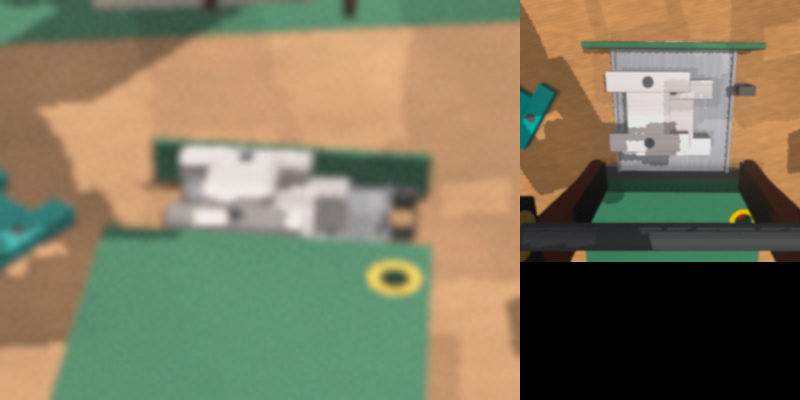

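The knock hit the top plate just after placing. It lies flat but has shifted about −17 mm in x and −27 mm in y on the stack (wrist view marks at (648,82) and (650,143)). I'll pick it up again.

Emit:
{"method": "arm_command", "body": {"series": [{"linear": [0.0112,-0.0291,0],"turn": 0},{"linear": [0,0,0.04],"turn": 0},{"linear": [0,0,0.04],"turn": 0},{"linear": [0,0,0.04],"turn": 0},{"linear": [0,0,0.025],"turn": 0},{"linear": [0,0,0.017],"turn": 0},{"linear": [0,0,0.004],"turn": 0},{"linear": [0,0,0],"turn": 0},{"linear": [0,0,0],"turn": 0},{"linear": [0,0,0],"turn": 0}]}}

```text
t: 42.6
ee_pos: [499.7, 5.0, 73.6]
orientation: [0.296, 3.126, 0.0]
ft_force: [0.5, -0.2, 0.1]
width: 87.9
grasp_force: 0.0
```

```bash
python3 - <<'E'
from h import *
go(498.3,4.9,68.9,2.9550)
E
```

```text
t 42.6 pos [499.7   5.   73.6] psi 2.9529 TURN -0.0021 rows 1.0 LIN m [ 0.0014 -0.0004  0.0047] rows 1.0 q6~ -1.37 F [ 0.5 -0.2  0.1] w 87.9
```

Emit:
{"method": "arm_command", "body": {"series": [{"linear": [0.001,0,0.0035],"turn": -0.002},{"linear": [0,0,0],"turn": 0},{"linear": [0,0,0],"turn": 0},{"linear": [0,0,0],"turn": 0},{"linear": [0,0,0],"turn": 0}]}}

```text
t: 43.1
ee_pos: [498.1, 5.2, 69.3]
orientation: [0.293, 3.128, 0.0]
ft_force: [-0.3, 0.5, 1.3]
width: 87.1
grasp_force: 0.0
```

Emit:
{"method": "arm_command", "body": {"series": [{"linear": [0,0,0],"turn": 0},{"linear": [0,0,0],"turn": 0},{"linear": [0,0,0],"turn": 0},{"linear": [0,0,0],"turn": 0},{"linear": [0,0,0],"turn": 0},{"linear": [0,0,0],"turn": 0},{"linear": [0,0,0],"turn": 0}], "jaw": -1}}

```text
t: 43.8
ee_pos: [498.0, 5.1, 69.2]
orientation: [-0.293, -3.128, 0.0]
ft_force: [-0.6, -1.6, -0.1]
width: 51.7
grasp_force: 30.0
```

```bash
python3 - <<'E'
from h import *
p=ctrl.get_obs()['ee_pos'][:2]; off=(np.array([499.3,4.7])-p)@[-.982,.189]; print('off',off.round(2))
t=np.array([516.3,31.4])-off*np.array([-.982,.189]); print(t)
go(*t,68.9,2.9528)
E
```

```text
off -1.34
[514.98375222  31.65333078]
t 43.8 pos [498.    5.1  69.2] psi 2.9549 TURN 0.0021 rows 1.0 LIN m [-0.0117  0.0292  0.0003] rows 1.0 q6~ -1.32 F [-0.6 -1.6 -0.1] w 51.7
```

Lift 10 mm, shift back, and settle.

Emit:
{"method": "arm_command", "body": {"series": [{"linear": [0,0,-0.006],"turn": 0},{"linear": [0,0,-0.006],"turn": 0},{"linear": [0,0,0],"turn": 0},{"linear": [-0.0058,0.0145,0],"turn": 0.002},{"linear": [-0.0059,0.0147,0],"turn": 0},{"linear": [0,0,0],"turn": 0},{"linear": [0,0,0],"turn": 0},{"linear": [0,0,0],"turn": 0},{"linear": [0,0,0],"turn": 0}]}}

```text
t: 44.7
ee_pos: [514.6, 31.6, 81.0]
orientation: [-0.296, -3.127, 0.0]
ft_force: [-0.7, -0.3, -3.5]
width: 51.7
grasp_force: 30.0
```

```bash
python3 - <<'E'
from h import *
go(515,31.5,69.2,2.9528)
E
```

```text
t 44.7 pos [514.6  31.6  81. ] psi 2.9527 TURN -0.0001 rows 1.0 LIN m [-0.0004 -0.      0.0118] rows 1.0 q6~ -1.32 F [-0.7 -0.3 -3.5] w 51.7
```

Emit:
{"method": "arm_command", "body": {"series": [{"linear": [-0.0003,0,0.004],"turn": 0},{"linear": [0,0,0.003],"turn": 0},{"linear": [0,0,0.002],"turn": 0},{"linear": [0,0,0.001],"turn": 0},{"linear": [0,0,0.001],"turn": 0},{"linear": [0,0,0],"turn": 0},{"linear": [0,0,0],"turn": 0},{"linear": [0,0,0],"turn": 0}]}}

```text
t: 45.5
ee_pos: [515.3, 31.6, 70.3]
orientation: [0.296, 3.127, 0.0]
ft_force: [0.7, 0.0, -3.0]
width: 51.7
grasp_force: 30.0
```

Emit:
{"method": "arm_command", "body": {"series": [{"linear": [0,0,0.001],"turn": 0},{"linear": [0,0,0.0003],"turn": 0},{"linear": [0,0,0],"turn": 0},{"linear": [0,0,0],"turn": 0}]}}

```text
t: 45.9
ee_pos: [515.4, 31.6, 69.1]
orientation: [0.296, 3.127, 0.0]
ft_force: [-0.6, 0.3, 2.6]
width: 51.5
grasp_force: 30.0
```

Emit:
{"method": "arm_command", "body": {"series": [{"linear": [0,0,0],"turn": 0},{"linear": [0,0,0],"turn": 0},{"linear": [0,0,0],"turn": 0},{"linear": [0,0,0],"turn": 0},{"linear": [0,0,0],"turn": 0},{"linear": [0,0,0],"turn": 0}], "jaw": 1}}

```text
t: 46.5
ee_pos: [515.3, 31.6, 68.9]
orientation: [0.296, 3.128, 0.0]
ft_force: [0.8, -0.5, -0.6]
width: 87.7
grasp_force: 0.0
```

Emit:
{"method": "arm_command", "body": {"series": [{"linear": [0,0,-0.02],"turn": 0},{"linear": [0,0,-0.04],"turn": 0},{"linear": [0,0,-0.045],"turn": 0},{"linear": [0,0,-0.045],"turn": 0},{"linear": [0,0,-0.02],"turn": 0},{"linear": [0,0,0],"turn": 0},{"linear": [0,0,0],"turn": 0},{"linear": [0,0,0],"turn": 0}]}}

```text
t: 47.3
ee_pos: [514.3, 31.6, 237.3]
orientation: [-0.296, -3.125, 0.001]
ft_force: [0.8, 0.4, -0.8]
width: 87.9
grasp_force: 0.0
```

```bash
python3 - <<'E'
from h import *
im=shot('wrist','w12'); marks(im,[516.3,31.5],-.19,60)
print(w2px(im,[[516.3,31.5,60],[516.3,31.5,28]]))
go(430,-250,260,2.9528)
E
```

```text
mark area 132.0
mark area 132.0
MARKS centre [516.9  31.8] len 75.8 ang -0.1931
[[254.49943727 180.15333558]
 [254.46828602 173.60930979]]
t 47.35 pos [514.3  31.6 237.2] psi 2.9528 TURN 0.0 rows 1.0 LIN m [ 0.0299 -0.2924 -0.0228] rows 6.0 q6~ -1.91 F [-0.1 -0.3  0.9] w 87.5
```

```bash
python3 - <<'E'
from h import *
def G(n,z,c=(515.9,31.4)):
    g=cv2.cvtColor(rect(load(n),c,z,70),cv2.COLOR_BGR2GRAY); return cv2.warpAffine(g,cv2.getRotationMatrix2D((140,140),np.degrees(-.19),1),(280,280))
for n in ('w8','w10'):
    g=G(n,44); px=lambda q:int(140+2*q)
    print(n,'edge across +y end, x\'=-38/+38, y\' 42..58:'); 
    for xx in (-38,38): print(g[px(42):px(58):2,px(xx)-2:px(xx)+3].mean(1).round())
    print('bar edges along x\' at y\'=46'); print(g[px(45):px(47),px(-56):px(-18):2].mean(0).round(),g[px(45):px(47),px(20):px(58):2].mean(0).round())
E
```

```text
w8 edge across +y end, x'=-38/+38, y' 42..58:
[206. 205. 206. 207. 206. 206. 202. 191. 174. 163. 158. 157. 156. 155.
 155. 157.]
[229. 229. 229. 229. 229. 228. 225. 216. 194. 180. 176. 177. 178. 178.
 178. 179.]
bar edges along x' at y'=46
[173. 168. 162. 154. 140. 146. 186. 216. 218. 210. 204. 203. 203. 205.
 209. 209. 208. 207. 206. 204. 204. 201. 200. 200. 201. 200. 198. 196.
 190. 174. 156. 152. 154. 154. 154. 155. 155. 156.] [126. 118. 114. 113. 130. 166. 206. 226. 229. 228. 228. 228. 228. 229.
 230. 231. 230. 229. 229. 228. 228. 226. 226. 226. 226. 226. 226. 223.
 219. 204. 188. 178. 176. 175. 175. 175. 175. 174.]
w10 edge across +y end, x'=-38/+38, y' 42..58:
[205. 205. 205. 205. 205. 205. 198. 183. 165. 157. 157. 156. 155. 154.
 154. 156.]
[228. 228. 228. 228. 228. 228. 224. 214. 197. 182. 176. 176. 177. 177.
 177. 177.]
bar edges along x' at y'=46
[173. 168. 161. 154. 144. 150. 182. 214. 216. 209. 204. 201. 202. 206.
 208. 208. 208. 206. 205. 204. 202. 200. 200. 199. 199. 199. 197. 196.
 191. 176. 159. 153. 155. 155. 155. 154. 157. 159.] [125. 117. 112. 113. 130. 168. 205. 224. 228. 228. 227. 227. 227. 230.
 230. 230. 229. 228. 228. 227. 227. 226. 226. 225. 226. 226. 225. 221.
 210. 192. 179. 176. 176. 175. 174. 173. 174. 174.]
```

Emit:
{"method": "arm_command", "body": {"series": [{"linear": [0.005,-0.045,-0.005],"turn": 0},{"linear": [0.005,-0.045,-0.005],"turn": 0},{"linear": [0.005,-0.045,-0.005],"turn": 0},{"linear": [0.005,-0.045,0],"turn": 0},{"linear": [0.005,-0.045,0],"turn": 0},{"linear": [0.005,-0.045,0],"turn": 0},{"linear": [0,0,0],"turn": 0},{"linear": [0,0,0],"turn": 0}]}}

```text
t: 48.15
ee_pos: [434.2, -228.4, 252.6]
orientation: [-0.3, -3.125, -0.002]
ft_force: [-1.2, 0.8, -0.2]
width: 87.6
grasp_force: 0.0
```

```bash
python3 - <<'E'
from h import *
a=shot('top','topF'); u,v=w2px(a,[[516.5,31.6,60]])[0]
print(u,v,fit_plate(a,u,v,60,70)); m=marks(a,[516.5,31.6],-.19,60)
hs=cv2.cvtColor(a['frame'],cv2.COLOR_BGR2HSV); k=1/1.5625
rd=((hs[...,0]<8)|(hs[...,0]>172))&(hs[...,1]>150)
ys,xs=np.nonzero(rd[150:186,172:205]); print('red',xs.mean()+172,ys.mean()+150,len(xs),'was 186.35 164.14 79')
b=shot('scene','sceneF'); d=lambda i,j:cv2.absdiff(i,j).max(2)
# bystander regions vs start, top view (800-scale boxes)
z=load('top0')['frame']
for n,(x0,y0,x1,y1) in dict(holder=(285,185,322,228),wood=(512,172,562,250),wrench=(540,350,635,398)).items():
    s=np.s_[int(y0*k):int(y1*k),int(x0*k):int(x1*k)]; print(n,d(z[s],a['frame'][s]).mean().round(1),np.percentile(d(z[s],a['frame'][s]),99))
white=((a['frame'].min(2)>150)&(np.ptp(a['frame'].astype(int),axis=2)<40)).astype(np.uint8)
n,l,st,ce=cv2.connectedComponentsWithStats(white); print([(s[4],c.round()) for s,c in zip(st,ce) if 150<s[4]<2000])
E
```

```text
250.56402424616294 192.3425036349521 (array([506.62045669,  47.31826883]), np.float64(0.06657785397177873), np.float64(18226.5), np.float64(40281.2109375))
mark area 87.25
mark area 97.5
MARKS centre [518.2  30.2] len 76.1 ang -0.1932
red 185.94871794871796 164.35897435897436 78 was 186.35 164.14 79
holder 3.8 8.0
wood 3.9 8.0
wrench 41.4 114.71000000000004
[(np.int32(212), array([264.,  50.])), (np.int32(1369), array([221.,  63.])), (np.int32(212), array([139.,  59.])), (np.int32(1317), array([88., 73.])), (np.int32(491), array([181.,  73.])), (np.int32(209), array([239.,  92.])), (np.int32(208), array([249., 106.])), (np.int32(1723), array([358., 202.])), (np.int32(1552), array([250., 195.])), (np.int32(450), array([385., 230.])), (np.int32(1495), array([223., 362.])), (np.int32(930), array([255., 369.])), (np.int32(340), array([286., 377.]))]
```

```bash
python3 - <<'E'
from h import *
k=1/1.5625; s=np.s_[int(350*k):int(398*k),int(540*k):int(635*k)]
print(cv2.absdiff(load('top0')['frame'][s],load('top4')['frame'][s]).mean())
x,y=load('scene0')['frame'],load('sceneF')['frame']; q=np.s_[185:205,82:148]; print('scene wrench diff',cv2.absdiff(x[q],y[q]).mean())
print(ctrl.close_job())
E
```

```text
2.344990892531876
scene wrench diff 25.18888888888889
the job is handed in; nothing more can be done
None
```

I handed the job in at about 48 s: the latch is tripped, the drawer is out, the rod is back in its block, and all three plates are stacked square and aligned to about 1 mm mid-drawer (the top one re-placed after a knock); holder and wood checked unmoved, while the wrench was unchanged before the last plate but hidden in the final top view, with the scene view there differing, which I put down to the arm or its shadow.

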